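# Clamp a plate on the film coater: square it up, draw the catch, tighten the handle

## Task

Slide the blue ceramic plate on the coater bed fully home into the corner of the two dark fences, square and touching both, and draw the red safety catch fully back so that the clamp handle is free. Then swing the clamp handle by its black knob clockwise (seen from above) until you feel the pad under it pressing clearly on the plate: snug, about 30 N, not forced, because the ceramic cracks at 60 N. Leave the plate clamped at home with the catch drawn and the hand clear, and leave the applicator and the brass weight on the bed where they are.

Things in the scene. Friction and masses are not known exactly. Their poses are not given: they have to be found in the camera images.
- home (a point): Point on the coater bed's top (cream slab 310 x 480 mm, top 60 mm above the table; place and yaw vary), at the centre of the plate's home place. x axis towards the far fence, y axis towards the left fence, z up; 'local' offsets in the other entries are in this frame.
- fence_far (a point): Far fence: dark steel bar 12 mm high, 14 mm thick, 80 mm along local y. Point: middle of its inner face at bed level, local x = +60, y = +17 mm.
- fence_left (a point): Left fence: dark steel bar 12 mm high, 14 mm thick, 90 mm along local x. Point: middle of its inner face at bed level, local x = +15, y = +45 mm.
- bridge (a point): Grey clamp bridge over the corner, 34 mm wide, from local x = +17 to +115 mm, 46 to 60 mm above the bed, on a post 30 x 40 mm at local x = +100, y = +17 mm. Point: middle of its top, local x = +66, y = +17 mm. The plate slides in under it and under the clamp pad.
- plate: Loose blue ceramic plate flat on the bed, 120 (its x) x 90 (its y) x 8 mm, about 0.3 kg. Origin: centre of its underside. Starts 15 to 30 mm short of home along local x and y, up to 0.2 rad out of square. At home its origin and axes match point home's. Too wide to grip: push it by its near (-x) and right (-y) edges.
- catch (a joint): Draw of the red safety catch, m: 0 to 0.006 at the start (engaged, its tongue in the handle's way), grows as it slides along local +y; end stop 0.036, fully back is above 0.030. It slides with about 4 N and stays where it is left.
- catch_grip (a point): Centre of the catch's upright red grip: 34 mm along local x, 14 mm thick along local y, 36 mm high, 96 mm above the bed. Stands on a flat red bolt (16 mm wide, top 78 mm above the bed) over a black housing. At catch = 0 it is at local x = +38, y = +175 mm; moves to local +y with the catch.
- pivot (a point): Point on the clamp handle's vertical axis at the height of the knob's centre, fixed on the coater: local x = +32, y = +17 mm, 99.5 mm above the bed. The knob's centre moves on a circle of radius 95 mm about it.
- handle (a joint): Turn of the clamp handle, rad, clockwise from above. At 0 it points 105 deg from local +x (towards +y). Starts at 0 to 0.1; the engaged catch stops it near 0.15; end stop 1.75. Steady friction about 1.0 N m (10.5 N at the knob); stays where left. Once the pad presses, the knob needs about 0.21 N more per N of pad force: 6 N more at 30 N; first contact to 30 N takes 0.1 rad, to 60 N 0.2 rad.
- knob_center (a point): Centre of the handle's black round knob: diameter 26 mm, 42 mm high, centre 99.5 mm above the bed. Stands upright on the end of a flat steel handle (16 mm wide, top 78 mm above the bed) and spins freely about its own vertical axis, so it may be pinched without turning the hand.
- spindle: Clamp spindle below point pivot, with its sprung black rubber pad (26 mm across). Goes down 20 mm per rad of the handle. Origin: on the axis at the underside of the handle, not at the pad. How far down the pad hangs is set by hand and not known: at handle = 0 it is 14 to 26 mm above the plate, so it meets the plate at 0.7 to 1.3 rad, found by feel.
- applicator: Bystander: steel film applicator bar with two brass screws, lying on the bed's right part, 110 x 26 x 34 mm, origin at the centre of its underside.
- weight: Bystander: brass cylinder standing on the bed's near left part, 44 mm across, 32 mm high, origin at the centre of its underside.
Things that resemble listed ones, but are neither listed nor needed, are in the scene too. There is more than one size of the plate; the one meant has the size given above.

How it is judged (in metres and radians):
On the way, in this order (a step that is already met when the one before it is completed fails the run):
1. the plate is home against both fences and the catch is drawn, the handle not yet pressing the plate (x of plate in the frame of home between -0.0025 and 0.0025 m and y of plate in the frame of home between -0.0025 and 0.0025 m and z of plate in the frame of home between -0.003 and 0.003 m and angle between the x axis of plate and the x axis of home, either way round below 0.035 rad and value of joint catch above 0.03 m and contact force between spindle and plate below 1 N), for 0.2 s.
2. the handle is turned until the pad presses the plate (contact force between spindle and plate above 12 N and value of joint catch above 0.03 m), for 0.2 s.
At the end, for the whole second after the job is handed in: the plate lies flat at home, within 2.5 mm of touching both fences and within 0.035 rad of square; the catch is drawn beyond 30 mm; the pad presses the plate with 12 to 60 N, everything at rest (all of step 2 and x of plate in the frame of home between -0.0025 and 0.0025 m and y of plate in the frame of home between -0.0025 and 0.0025 m and z of plate in the frame of home between -0.003 and 0.003 m and angle between the x axis of plate and the x axis of home, either way round below 0.035 rad and contact force between spindle and plate below 60 N and linear speed of plate below 0.01 m/s and velocity of joint handle below 0.05 rad/s).
It fails at once if the pad presses the plate with more than 60 N (cracked) (contact force between spindle and plate above 60 N).
It fails at once if the applicator bar is moved more than 20 mm (distance of applicator from where it was at the start of the episode above 0.02 m).
It fails at once if the brass weight is moved more than 20 mm (distance of weight from where it was at the start of the episode above 0.02 m).
It also fails if it takes over 72 s, if anything falls off the work surface, if the arm or the gripper's body presses on something with over 40 N, if the wrist force passes 120 N, or if a joint passes its speed limit or range.

## Robot

A 6-joint arm with a two-finger parallel gripper is mounted at the origin on the work surface. World frame = base frame: x ahead of the robot, y to its left, z up, the work surface at z = 0. Lengths are in m, angles in degrees, forces in N, time in s.
With the tool pointing down it reaches from about 0.4 to 0.825 m from the base axis. Payload 7 kg.
Tool frame: the origin (TCP) lies at the very end of the fingers, on their centre line; the grasp point (between the pads) lies 19 mm behind it; z points along the fingers, y is the direction in which the jaws open and shut (so a half turn about z gives the same grasp; the last joint's range is limited). The gripper opens to 88 mm and grips with 3 to 60 N. Pads are 19 mm wide; open, the fingers measure 130 mm over their backs; the gripper's body (78 mm by 193 mm) begins 47 mm behind the grasp point.
Start: joints at [87.783, 20.546, 0.682, 0, -70.136, -16.507], TCP at [0.217, 0.639, 0.192] pointing down, gripper open.
Joint ranges: [-176.03, 176.03], [-82.01, 121.73], [-58.28, 71.71], [-173.87, 95.51], [-174.79, -0.11], [-173.66, 173.66]. Speed limits (degrees/s): [136.94, 136.94, 172.46, 180, 180, 180].

## Interface

Orientations are given as [roll, pitch, yaw] about the fixed x, y, z axes, in that order (R = Rz(yaw) Ry(pitch) Rx(roll)).
In Python, from plant import ctrl gives the robot as it stands.
- The arm moves only by the tool move_arm, never from a script. Its argument "increments" is a list of rows, each a list of 2 entries, a list of its own where there are three numbers: the shift along the world's x, y, z in mm, then the turn about the world's z in rad. A call has exactly 8 rows; each row shifts and turns the pose as measured when the row begins; what a row does not reach is not made up. A row lasts 1/10 s, in which the tool goes at most 50 mm and 8.59 degrees, less where a joint would pass 70% of its speed; a pose out of reach is approached as far as the arm can. A call with a gripper value outside its range is refused whole. "jaw" is the gripper command: -1 is shut, 1 is fully open, values between are in proportion, set as the call begins (left out, the last holds). The fingers move at their own pace and stop on an object; the grip force is fixed at half the most. Time passes only in rows, so rows that do not move let the fingers close, or fill a call up. It gives the time, the measured TCP pose, the force and the opening at its end, in the units of the state.
- ctrl.get_obs(): the state, without advancing time (a new reading comes with each control period).
- ctrl.snapshot(name): name is "scene" or "top" or "wrist"; returns a dict with "color" (420x560x3 uint8, red, green, blue), "fx", "fy", "cx", "cy" (pixels), "R" (3x3) and "t" (3): a world point X has camera coordinates R X + t. Camera axes: x right, y down, z forward; pixel columns grow to the right and rows downward; lengths in m; the calibration is good to about 2 mm. A picture is of the moment at which its call begins. There is no depth.
- ctrl.close_job(): hands the job in, once; it reports no verdict.
The state is a dict: "clock": time; "joint_pos": joint angles; "qvel": joint speeds; "tau": joint torques, N m; "tool_pos": TCP position; "orientation": TCP orientation; "force": force on the tool from outside, world axes, zero at the start; "moment": the same for the moment, N m; "opening": finger opening in m.
Only numpy, scipy, OpenCV 4.12 (cv2) and the standard library are available. Lean on these libraries where they do the work, as an engineer would, in place of code of your own. Each camera call takes 0.05 s, during which the arm holds its last target.

## Working session

There is one attempt and no reset: what is moved stays moved. The work goes in short steps, Python scripts to look and compute and a tool call to move; the robot and the scene stay as the last step left them, time stands still between calls to the robot, and variables do not carry over. Pictures are saved under pics/ and viewed, and the job is handed in when it is done.

Besides the shell and the picture viewer there is one more tool, called after "Emit:" in YAML: its name, and indented under it one key for each argument. move_arm: Moves the arm, as the interface text tells. Its arguments: {"type":"object","properties":{"increments":{"type":"array","items":{"type":"array"}},"jaw":{"type":"number"}},"required":["increments"]}

```bash
ls; mkdir -p pics; python3 - <<'E'
from plant import ctrl
import cv2,json
o=ctrl.get_obs();print(o)
for n in("scene","top","wrist"):
    s=ctrl.snapshot(n);cv2.imwrite(f"pics/{n}0.png",s["color"][:,:,::-1])
    json.dump({k:(v.tolist() if hasattr(v,'tolist') else v) for k,v in s.items() if k!="color"},open(f"pics/{n}0.json","w"))
E
```

```text
pics
{'clock': 0.0, 'joint_pos': array([ 8.77826175e+01,  2.05882310e+01,  6.33288481e-01, -1.87527510e-02,
       -7.01354760e+01, -1.65069567e+01]), 'qvel': array([ 0.0136548 ,  0.01255704, -0.02166991,  0.01584936, -0.01564779,
        0.06930468]), 'tau': array([-2.03026202e-04, -5.82722497e+01,  2.93059462e+01,  6.99705586e+00,
        7.01544690e-03, -1.81405326e-04]), 'tool_pos': array([0.21654872, 0.63874519, 0.19085951]), 'orientation': array([ 1.79908299e+02, -8.79066812e-03, -1.87307182e+01]), 'force': array([-0.57610355,  0.54510685, -0.67184759]), 'moment': array([-0.03072014, -0.05897678, -0.02616791]), 'opening': 0.08772056466089853}
```

View pics/scene0.png

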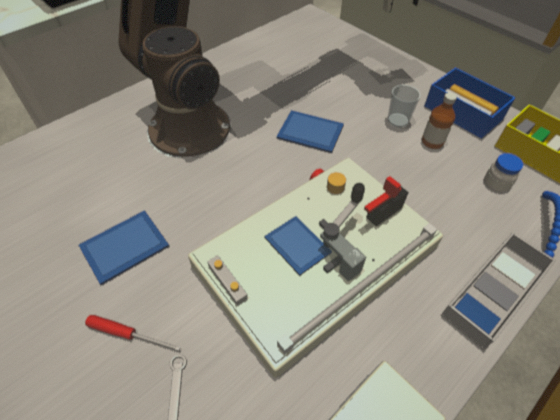

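View pics/top0.png

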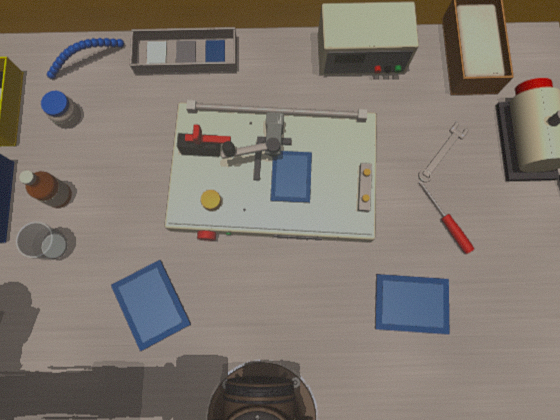

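View pics/wrist0.png

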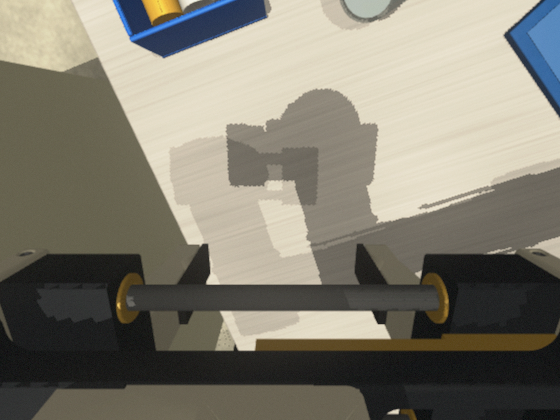

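```bash
cat pics/*.json
```

```text
{"fx": 414.36767567759443, "fy": 414.36767567759443, "cx": 281.4638798300317, "cy": 204.08570898097457, "R": [[0.682417232176617, 0.7308533744916257, 0.012651728048333106], [0.5798316599591611, -0.5307029466133191, -0.6181825204298036], [-0.4450864717528594, 0.42919427704728835, -0.7859327612540697]], "t": [-0.27050649951109884, -0.22245171276763442, 1.207900166007916]}{"fx": 491.7002176955011, "fy": 491.7002176955011, "cx": 278.6843691518111, "cy": 204.1098438614393, "R": [[-0.02405131991960909, -0.999708931893883, 0.0018935421082997895], [-0.9728167978341231, 0.02296787624360172, -0.2304342737368313], [0.23032371102838478, -0.007384318008447577, -0.9730860496305879]], "t": [-0.03677121723676514, 0.4650226638934774, 1.0679532484232144]}{"fx": 292.0628804462227, "fy": 292.0628804462227, "cx": 282.00845844042334, "cy": 206.9766462549889, "R": [[-0.32247076703486954, -0.9465781114319702, 0.0015758698638433516], [-0.9020896082390486, 0.30781840641010083, 0.30246019140089586], [-0.2867872785098102, 0.09611299409045018, -0.9531607153318404]], "t": [0.6756498730040098, -0.03792446321983103, 0.39185320853231187]}
```

Both views show the bed with the bridge and catch. Three blue plates are visible: in the top view, one on the bed at (291,177) and two on the table at (150,305) and (413,303). I'll enlarge the bed area to measure it and to check the plate's size.

```bash
cat > h.py <<'E'
import json,numpy as np,cv2
from plant import ctrl
def snap(n,tag,box=None,k=1,save=True):
    s=ctrl.snapshot(n); c=s["color"][:,:,::-1].copy()
    cv2.imwrite(f"pics/{n}{tag}.png",c)
    json.dump({a:(v.tolist() if hasattr(v,'tolist') else v) for a,v in s.items() if a!="color"},open(f"pics/{n}{tag}.json","w"))
    if box: crop(n,tag,box,k)
def crop(n,tag,box,k):
    c=cv2.imread(f"pics/{n}{tag}.png");x0,y0,x1,y1=box
    d=cv2.resize(c[y0:y1,x0:x1],None,fx=k,fy=k,interpolation=cv2.INTER_CUBIC)
    for x in range((x0+9)//10*10,x1,10):
        cv2.line(d,((x-x0)*k,0),((x-x0)*k,6 if x%50 else 14),(0,255,255),1)
        if x%50==0: cv2.putText(d,str(x),((x-x0)*k,24),0,.4,(0,0,255),1)
    for y in range((y0+9)//10*10,y1,10):
        cv2.line(d,(0,(y-y0)*k),(6 if y%50 else 14,(y-y0)*k),(0,255,255),1)
        if y%50==0: cv2.putText(d,str(y),(16,(y-y0)*k+4),0,.4,(0,0,255),1)
    cv2.imwrite(f"pics/{n}{tag}_c.png",d)
def cam(n,tag):
    d=json.load(open(f"pics/{n}{tag}.json"));return d,np.array(d["R"]),np.array(d["t"])
def ray(n,tag,uv,z):
    d,R,t=cam(n,tag);C=-R.T@t
    v=R.T@np.array([(uv[0]-d["cx"])/d["fx"],(uv[1]-d["cy"])/d["fy"],1.])
    return C+v*(z-C[2])/v[2]
def proj(n,tag,X):
    d,R,t=cam(n,tag);p=R@np.asarray(X)+t
    return np.array([d["fx"]*p[0]/p[2]+d["cx"],d["fy"]*p[1]/p[2]+d["cy"]])
E
python3 -c "
from h import *
crop('top','0',(160,90,390,245),3)
crop('scene','0',(180,150,450,365),3)"
```

```text
(no output)
```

View pics/top0_c.png

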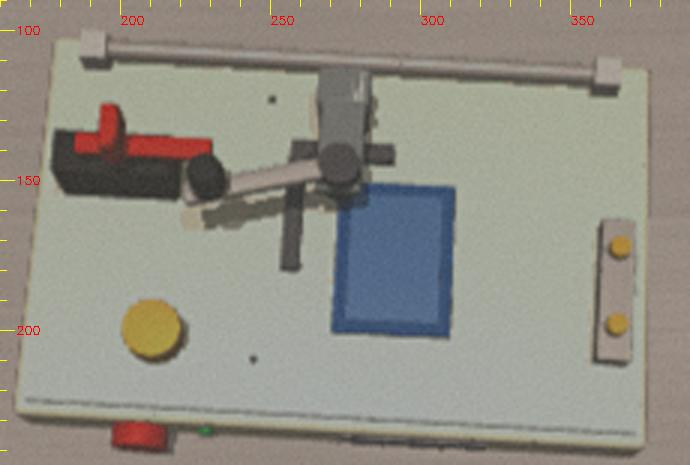

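View pics/scene0_c.png

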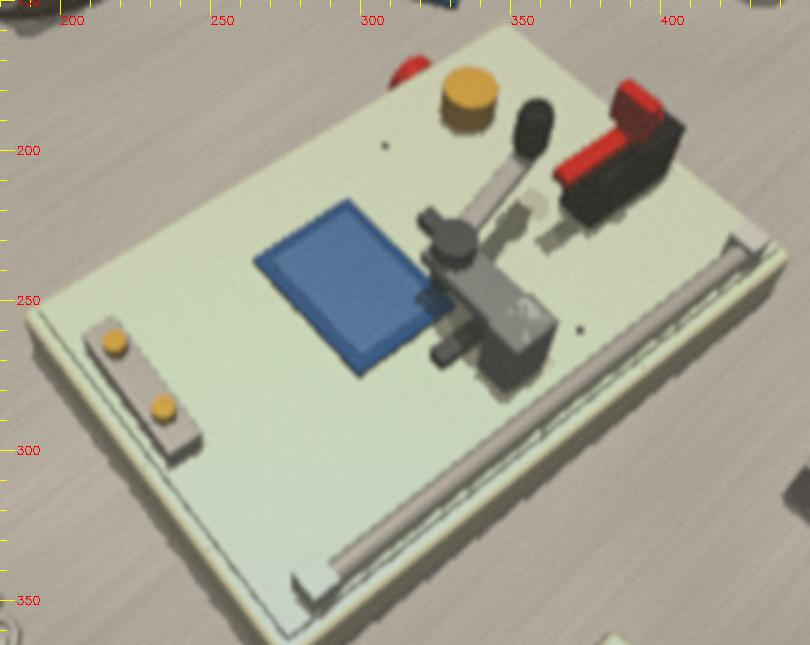

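```bash
cat > fit.py <<'E'
from h import *
from scipy.optimize import least_squares
for n in('top','scene'):
    d,R,t=cam(n,'0');print(n,(-R.T@t).round(3))
f=lambda x,y,b=(160,90):(x/3+b[0],y/3+b[1])
S=(180,150)
T=[((-30,45,12),f(300,271)),((-30,59,12),f(281,269)),((60,-23,12),f(394,160)),((74,-23,12),f(394,144)),
((115,34,60),f(320,66)),((115,0,60),f(371,70)),]
C=[((115,0,60),f(513,355,S)),((115,34,60),f(557,320,S)),((74,-23,12),f(449,368,S))]
bedT=[ray('top','0',f(*p),.06)[:2] for p in((55,40),(648,69),(643,443),(17,412))]
print(np.round(bedT,4))
bedS=[ray('scene','0',f(*p,S),.06)[:2] for p in((27,315),(505,25),(787,255),(288,640))]
print(np.round(bedS,4))
def W(p,l):
    c,s=np.cos(p[2]),np.sin(p[2]);l=np.array(l)/1000
    return np.array([p[0]+c*l[0]-s*l[1],p[1]+s*l[0]+c*l[1],.06+l[2]])
def res(p):
    return np.r_[[proj('top','0',W(p,l))-uv for l,uv in T],[proj('scene','0',W(p,l))-uv for l,uv in C]].ravel()
if __name__=="__main__":
    r=least_squares(res,[.55,0,0],loss='soft_l1');print(r.x,np.degrees(r.x[2]));print(r.fun.reshape(-1,2).round(1))
    p=r.x
    for l in((32,17,99.5),):
        print('pivot',W(p,l),proj('top','0',W(p,l)),proj('scene','0',W(p,l)))
    for a in(105,100):
        a=np.radians(a);l=(32+95*np.cos(a),17+95*np.sin(a),120.5);print('knobtop',proj('top','0',W(p,l)),proj('scene','0',W(p,l)))
    for g in (0,6): print('grip top',[proj(n,'0',W(p,(38,175+g,114))).round(1) for n in('top','scene')])
    pl=[ray('top','0',f(*q),.068)[:2] for q in((455,187),(450,337),(332,332))]
    pl2=[ray('scene','0',f(*q,S),.068)[:2] for q in((348,200),(254,260),(360,376))]
    print('plate top',np.round(pl,4),np.linalg.norm(pl[0]-pl[1]),np.linalg.norm(pl[1]-pl[2]))
    print('plate sc',np.round(pl2,4),np.linalg.norm(pl2[0]-pl2[1]),np.linalg.norm(pl2[1]-pl2[2]))
E
python3 fit.py
```

```text
top [ 0.206 -0.04   1.146]
scene [ 0.851 -0.439  0.815]
[[ 0.7153  0.1856]
 [ 0.6796 -0.2843]
 [ 0.3806 -0.2597]
 [ 0.4151  0.2071]]
[[ 0.3917 -0.2633]
 [ 0.4301  0.2005]
 [ 0.7262  0.176 ]
 [ 0.6806 -0.2797]]
[ 0.54509308 -0.05373532 -0.06881153] -3.942610363061218
[[ 0.1 -0.8]
 [ 0.2 -0.4]
 [ 0.2  0.1]
 [ 0.4 -0.3]
 [ 1.  -0.3]
 [-0.9 -1. ]
 [ 1.6 -2.3]
 [-0.7 -0.2]
 [-2.9 -2.4]]
pivot [ 0.57818622 -0.03897579  0.1595    ] [273.32141721 140.6167065 ] [331.48186932 221.9645535 ]
knobtop [228.52517339 146.27972509] [357.20775198 185.27162458]
knobtop [227.92983736 142.56665456] [360.70498221 187.23010464]
grip top [array([198.4, 132.3]), array([389.8, 181. ])]
grip top [array([195.6, 132.1]), array([391.8, 179.7])]
plate top [[ 0.582  -0.1269]
 [ 0.4632 -0.1185]
 [ 0.4692 -0.0298]] 0.11902776303655782 0.08883653918742046
plate sc [[ 0.4763 -0.0312]
 [ 0.469  -0.1186]
 [ 0.5873 -0.1282]] 0.08771085867738108 0.11876312637042977
```

```bash
cat > fit2.py <<'E'
from fit import *
def each(n,L):
    r=least_squares(lambda q:np.ravel([proj(n,'0',W((q[0],q[1],-.074),l))-uv for l,uv in L]),[.55,-.05],loss='soft_l1')
    return r.x
a=np.radians(105);k=(32+95*np.cos(a),17+95*np.sin(a),120.5)
t=each('top',T+[(k,f(205,170))]);s=each('scene',C+[(k,f(537,110,S)),])
print(t,s)
p=np.r_[(t+s)/2,-.074]
for nm,l in dict(pivot=(32,17,99.5),knob=(k[0],k[1],99.5),grip=(38,178,96),nearright=(-60,-45,0)).items(): print(nm,W(p,l).round(4))
for nm,uv,b in(('top',f(152,330),.092),('top',f(617,290),.094)): print(ray(nm,'0',uv,b))
for uv in((57,103),(28,177),(30,235)): print('left obj',ray('top','0',uv,.1))
E
python3 fit2.py
```

```text
top [ 0.206 -0.04   1.146]
scene [ 0.851 -0.439  0.815]
[[ 0.7153  0.1856]
 [ 0.6796 -0.2843]
 [ 0.3806 -0.2597]
 [ 0.4151  0.2071]]
[[ 0.3917 -0.2633]
 [ 0.4301  0.2005]
 [ 0.7262  0.176 ]
 [ 0.6806 -0.2797]]
[ 0.54389502 -0.05313294] [ 0.54900857 -0.05482036]
pivot [ 0.5796 -0.0394  0.1595]
knob [0.5619 0.0539 0.1595]
grip [0.5975 0.1207 0.156 ]
nearright [ 0.4833 -0.0944  0.06  ]
[0.46796658 0.10233069 0.092     ]
[ 0.48983798 -0.2414593   0.094     ]
left obj [0.70381923 0.45580933 0.1       ]
left obj [0.52796371 0.50582511 0.1       ]
left obj [0.39752162 0.48939631 0.1       ]
```

Emit:
move_arm:
  increments:
    - [[0,0,20],0]
    - [[0,0,30],0]
    - [[0,-20,30],0]
    - [[0,-45,10],0.1]
    - [[10,-48,0],0.1]
    - [[15,-47,0],0.05]
    - [[15,-47,0],0]
    - [[15,-47,0],0]
  jaw: 0.2

```text
clock: 0.95
tool_pos: [0.2697, 0.3803, 0.2769]
orientation: [179.4, -0.2, -3.5]
force: [0.8, 0.5, 1.1]
opening: 0.0528
```

Emit:
move_arm:
  increments:
    - [[37,-29,0],0]
    - [[37,-29,0],0]
    - [[37,-29,0],0]
    - [[37,-29,0],0]
    - [[37,-29,0],0]
    - [[37,-29,0],0]
    - [[30,-25,0],0]
    - [[20,-15,0],0]

```text
clock: 1.75
tool_pos: [0.548, 0.1512, 0.2791]
orientation: [179.8, -0.2, -3.3]
force: [0.6, 1.1, 0.1]
opening: 0.0526
```

```bash
python3 - <<'E'
from h import *
snap('wrist','1');o=ctrl.get_obs();print(o['tool_pos'],o['orientation'],o['joint_pos'])
for n,X in dict(gripA=(.5975,.1207,.174),knob=(.5619,.0539,.1805)).items(): print(n,proj('wrist','1',X))
E
```

```text
[0.54985042 0.14987047 0.27850409] [179.67002643  -0.23132588  -3.38025249] [ 35.2221796    8.01018235  -5.02209098   0.41278968 -76.99315066
  51.30390662]
gripA [309.89100844 148.57197596]
knob [377.05114574 180.58948063]
```

View pics/wrist1.png

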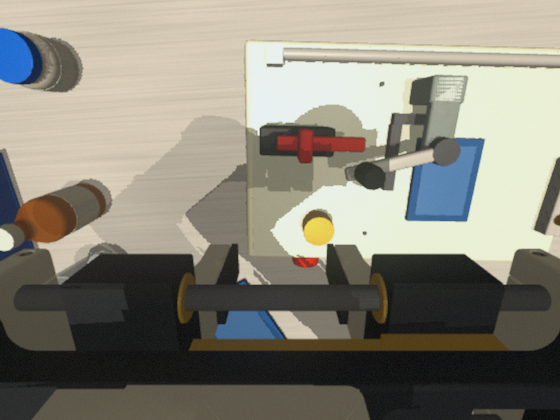

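```bash
python3 -c "
from h import *
crop('wrist','1',(240,60,500,250),3)
d,R,t=cam('wrist','1');print(-R.T@t)"
```

```text
[0.63094297 0.1482418  0.47237964]
```

View pics/wrist1_c.png

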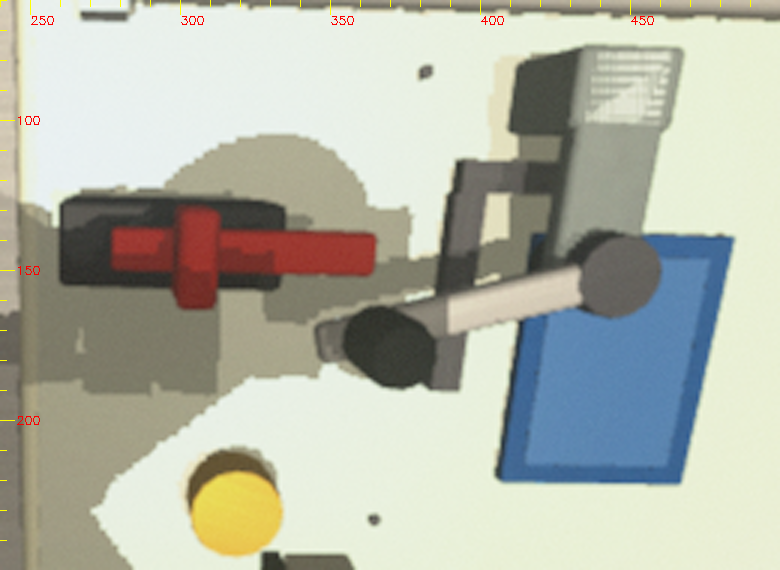

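```bash
python3 -c "
from h import *
f=lambda x,y:(x/3+240,y/3+60)
print('grip',ray('wrist','1',f(196,256),.174),'ends',ray('wrist','1',f(196,210),.174),ray('wrist','1',f(196,303),.174))
print('knob',ray('wrist','1',f(403,350),.1805))
pl=[ray('wrist','1',f(*q),.068)[:2] for q in((500,480),(681,484),(733,237))]
print(pl,np.linalg.norm(pl[0]-pl[1]),np.linalg.norm(pl[1]-pl[2]))
print('fence near end L,R',ray('wrist','1',f(437,388),.072),ray('wrist','1',f(461,388),.072))
print('far bridge top',ray('wrist','1',f(583,46),.12),ray('wrist','1',f(683,48),.12))
"
```

```text
grip [0.60098383 0.1251718  0.174     ] ends [0.61588831 0.12463623 0.174     ] [0.58527307 0.12573633 0.174     ]
knob [0.56614508 0.05681177 0.1805    ]
[array([ 0.47317456, -0.02833179]), array([ 0.46557851, -0.11767294]), array([ 0.58416335, -0.12580345])] 0.08966348595847237 0.11886324277639994
fence near end L,R [0.52285989 0.00619639 0.072     ] [ 0.52217073 -0.00510094  0.072     ]
far bridge top [ 0.66331188 -0.02478652  0.12      ] [ 0.66042848 -0.06192543  0.12      ]
```

Emit:
move_arm:
  increments:
    - [[25,-14,0],-0.015]
    - [[20,-11,-10],0]
    - [[5,-2,-25],0]
    - [[0,0,-30],0]
    - [[0,0,-30],0]
    - [[0,0,-20],0]
    - [[0,0,0],0]
    - [[0,0,0],0]

```text
clock: 2.6
tool_pos: [0.6023, 0.1183, 0.1578]
orientation: [179.6, -0.1, -4.6]
force: [1.0, 0.8, 0.9]
opening: 0.0523
```

```bash
python3 - <<'E'
from h import *
snap('wrist','2');o=ctrl.get_obs();print(o['tool_pos'],o['orientation'],o['force'])
E
```

```text
[0.60217514 0.11841949 0.15787407] [ 1.79598841e+02 -8.38361811e-02 -4.59676008e+00] [ 0.22247309 -0.726934   -0.07592819]
```

View pics/wrist2.png

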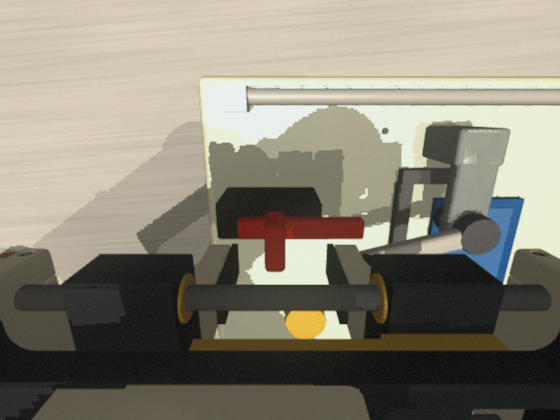

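The red grip at about (275,240) lies between the fingers, with a finger at 225 and one at 340. I'll nudge over, lower and close.

Emit:
move_arm:
  increments:
    - [[0,4,-7],0]
    - [[0,2,-3],0]
    - [[0,0,0],0]
    - [[0,0,0],0]
    - [[0,0,0],0]
    - [[0,0,0],0]
    - [[0,0,0],0]
    - [[0,0,0],0]
  jaw: -1

```text
clock: 3.45
tool_pos: [0.6043, 0.1264, 0.1519]
orientation: [179.8, -0.5, -4.5]
force: [-0.1, -0.9, 0.8]
opening: 0.0007
```

```bash
python3 - <<'E'
from h import *
snap('wrist','3');snap('top','3',(160,90,300,220),5);snap('scene','3',(320,110,460,230),5)
E
```

```text
(no output)
```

View pics/wrist3.png

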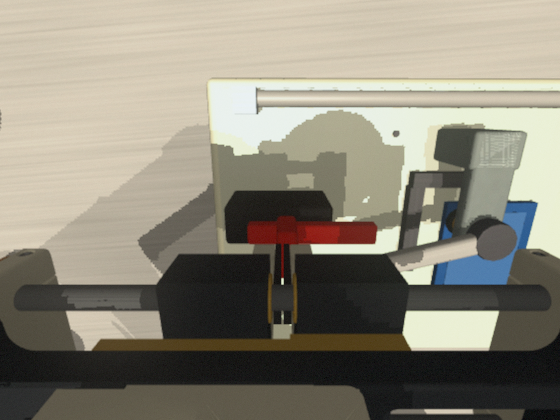

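View pics/scene3_c.png

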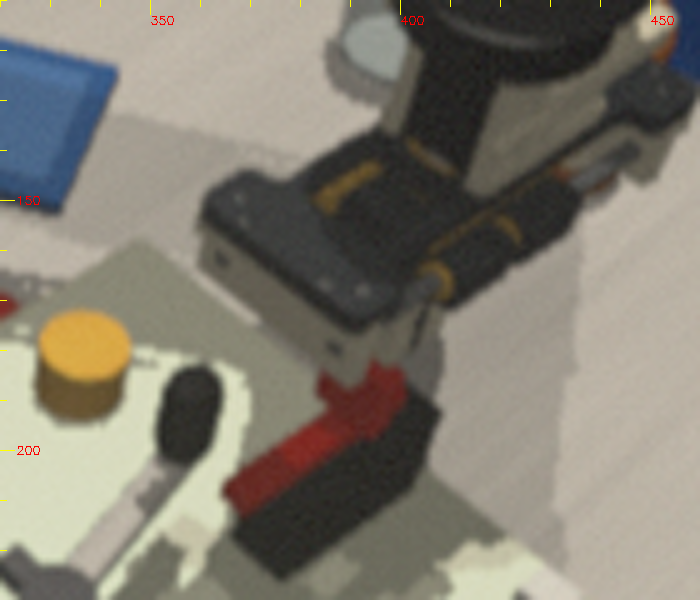

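```bash
python3 - <<'E'
from h import *
o=ctrl.get_obs();p=o['tool_pos'];print(p)
for z in(0,.019,.04):print(proj('wrist','3',p+[0,0,z]))
for n in('scene','top'):print(n,proj(n,'3',p),proj(n,'3',p+[0,0,.019]))
E
```

```text
[0.60429333 0.12637829 0.15179664]
[283.59619629 236.845718  ]
[283.85335531 248.24528524]
[284.20105555 263.65844167]
scene [393.44347806 188.45194105] [395.50620633 182.5139525 ]
top [196.29580667 132.14475439] [194.84815547 128.79541562]
```

View pics/top3_c.png

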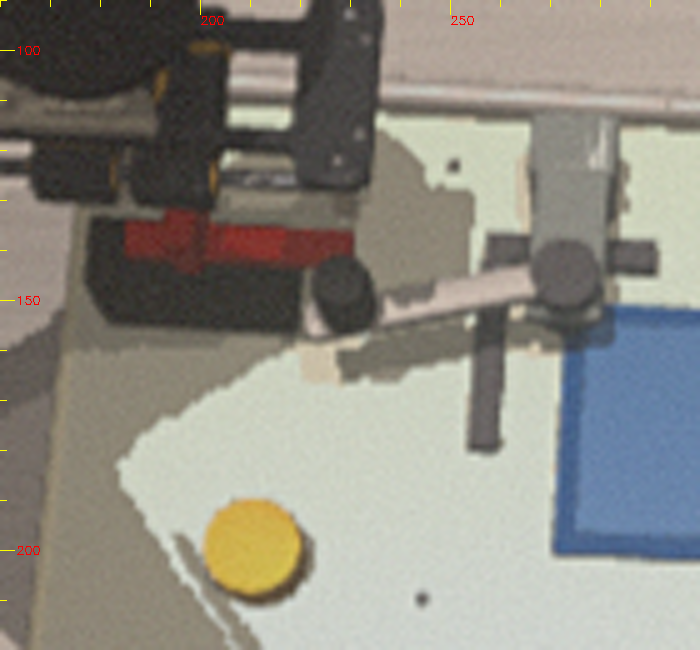

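```bash
python3 -c "
from h import *
crop('scene','0',(340,160,420,220),9)
crop('top','0',(170,110,250,170),9)
crop('wrist','2',(200,170,380,290),4)"
```

```text
(no output)
```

View pics/scene0_c.png

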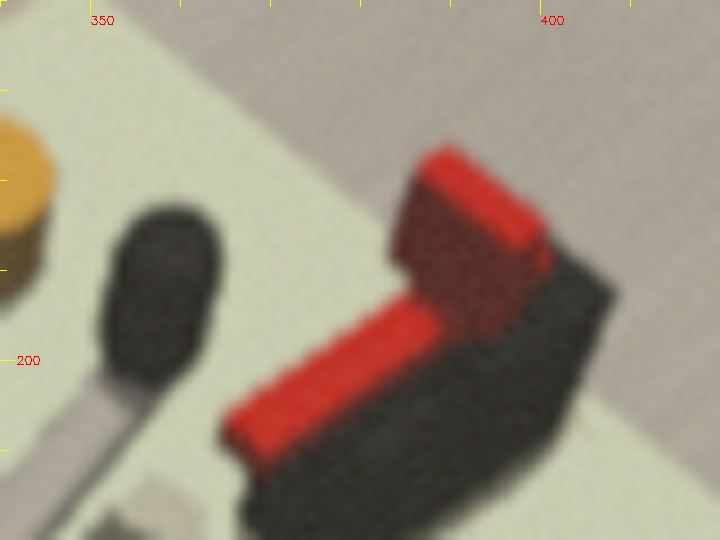

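View pics/top0_c.png

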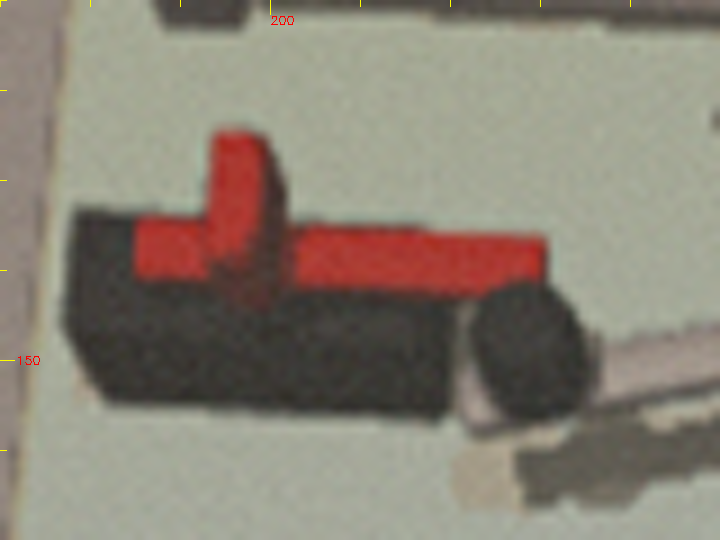

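View pics/wrist2_c.png

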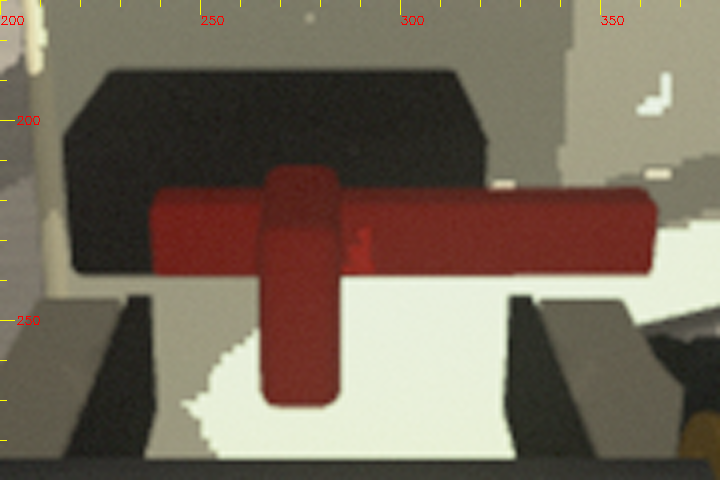

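Emit:
move_arm:
  increments:
    - [[0,0,15],0]
    - [[0,0,30],0]
    - [[0,0,15],0]
    - [[0,0,0],0]
    - [[0,0,0],0]
    - [[0,0,0],0]
    - [[0,0,0],0]
    - [[0,0,0],0]
  jaw: -0.3

```text
clock: 4.4
tool_pos: [0.6021, 0.1254, 0.2093]
orientation: [179.6, -0.1, -4.6]
force: [0.5, -0.0, 0.8]
opening: 0.031
```

```bash
python3 - <<'E'
from h import *
o=ctrl.get_obs();p=o['tool_pos'];print(p,o['opening'],o['force'])
snap('scene','4',(340,90,460,190),6);snap('top','4',(160,90,260,170),6);snap('wrist','4')
for n in('scene','top','wrist'):print(n,proj(n,'4',p),proj(n,'4',p+[0,0,.019]))
E
```

```text
[0.60210464 0.12541673 0.20934891] 0.030970652260095436 [ 0.51499727 -0.03145366  0.80132666]
scene [398.74232022 169.45173369] [401.01538315 162.83954934]
top [192.20111158 122.61281629] [190.59332046 118.89187594]
wrist [283.65174884 236.80363138] [283.99355367 248.35277356]
```

View pics/scene4_c.png

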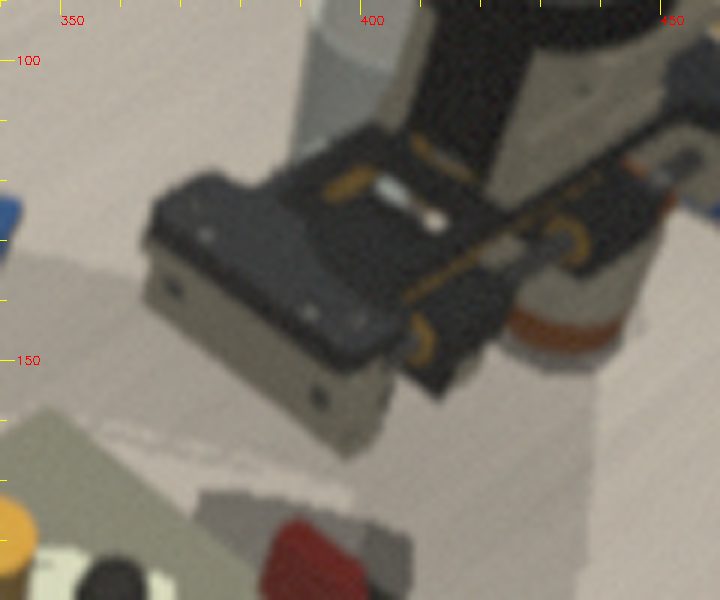

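View pics/wrist4.png

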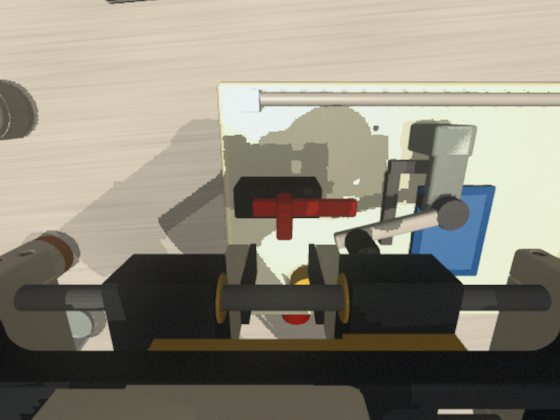

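```bash
python3 - <<'E'
from h import *
p=np.array([.6021,.1254,.2093]);c,s=np.cos(-.08),np.sin(-.08)
for h in(0,.02,.04,.066,.09):
  for a,b in((.039,-.0965),(-.039,-.0965)):
    print(h,a,proj('scene','4',p+[c*a-s*b,s*a+c*b,h]).round(1))
print('tipfront', [proj('wrist','4',p+[.0095,y,z]).round(0).tolist() for z in(0,.02,.04) for y in(.0155,-.0155)])
crop('wrist','4',(190,200,380,330),4)
E
```

```text
0 0.039 [379.8 204.9]
0 -0.039 [350.5 180.1]
0.02 0.039 [382.  198.1]
0.02 -0.039 [351.9 173.2]
0.04 0.039 [384.2 191.1]
0.04 -0.039 [353.5 166. ]
0.066 0.039 [387.3 181.5]
0.066 -0.039 [355.6 156.2]
0.09 0.039 [390.4 172.1]
0.09 -0.039 [357.7 146.6]
tipfront [[261.0, 226.0], [304.0, 223.0], [259.0, 237.0], [307.0, 234.0], [256.0, 251.0], [310.0, 247.0]]
```

View pics/wrist4_c.png

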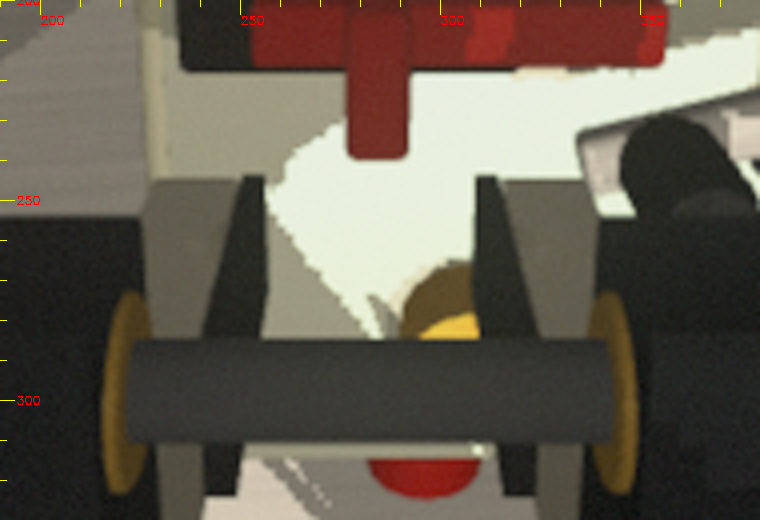

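The camera evidence, from both the wrist and scene views, puts the real finger ends about 38 mm above the reported TCP. That also explains why the jaws closed on air above the grip. I'll descend with that allowance and check with the camera.

Emit:
move_arm:
  increments:
    - [[0,0,-20],0]
    - [[0,0,-30],0]
    - [[0,0,-20],0]
    - [[0,0,-10],0]
    - [[0,0,0],0]
    - [[0,0,0],0]
    - [[0,0,0],0]
    - [[0,0,0],0]
  jaw: -0.05

```text
clock: 5.35
tool_pos: [0.6044, 0.1261, 0.1304]
orientation: [179.8, -0.4, -4.5]
force: [0.1, 1.0, -0.2]
opening: 0.0413
```

```bash
python3 - <<'E'
from h import *
o=ctrl.get_obs();p=o['tool_pos'];print(p,o['opening'],o['force'])
snap('wrist','5',(190,180,380,310),4);snap('scene','5',(340,90,460,230),4)
E
```

```text
[0.60444201 0.1260928  0.13040229] 0.04127710156107999 [ 0.14922077  1.01856482 -0.24602448]
```

View pics/wrist5_c.png

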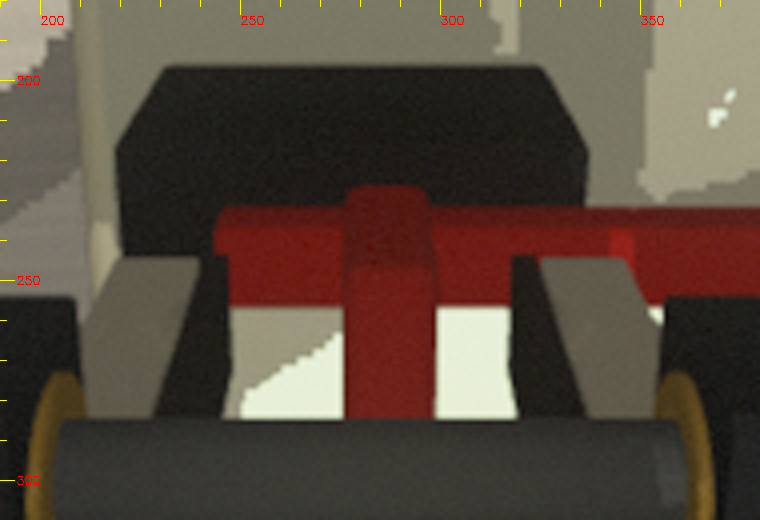

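View pics/scene5_c.png

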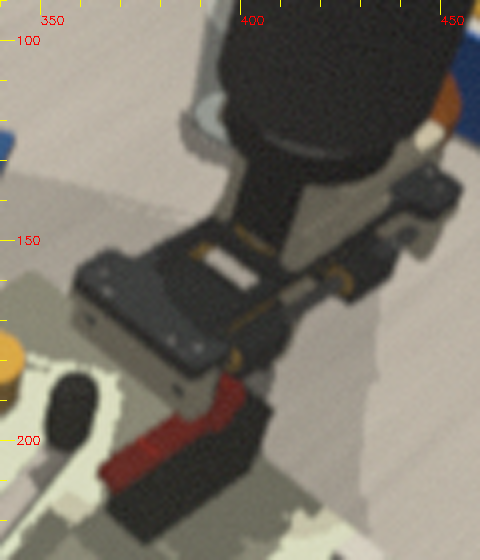

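Emit:
move_arm:
  increments:
    - [[0,0,-10],0]
    - [[0,0,-7],0]
    - [[0,0,0],0]
    - [[0,0,0],0]
    - [[0,0,0],0]
    - [[0,0,0],0]
    - [[0,0,0],0]
    - [[0,0,0],0]

```text
clock: 6.25
tool_pos: [0.6046, 0.1262, 0.1124]
orientation: [179.8, -0.5, -4.5]
force: [-0.0, 1.1, -0.3]
opening: 0.0417
```

Emit:
move_arm:
  increments:
    - [[0,0,0],0]
    - [[0,0,0],0]
    - [[0,0,0],0]
    - [[0,0,0],0]
    - [[0,0,0],0]
    - [[0,0,0],0]
    - [[0,0,0],0]
    - [[0,0,0],0]
  jaw: -1

```text
clock: 7.05
tool_pos: [0.6047, 0.1256, 0.1127]
orientation: [179.8, -0.5, -4.6]
force: [0.6, -1.1, 0.1]
opening: 0.0138
```

The jaws now hold the 14 mm grip. Next I draw it along local +y.

Emit:
move_arm:
  increments:
    - [[0.4,5,0],0]
    - [[0.4,5,0],0]
    - [[0.4,5,0],0]
    - [[0.4,5,0],0]
    - [[0.4,5,0],0]
    - [[0.4,5,0],0]
    - [[0,0,0],0]
    - [[0,0,0],0]

```text
clock: 7.85
tool_pos: [0.6069, 0.154, 0.1127]
orientation: [179.4, -0.4, -4.6]
force: [0.5, -5.2, -0.1]
opening: 0.0138
```

Moved 28.4 mm with about 4–5 N of drag. I'll go on to the end stop.

Emit:
move_arm:
  increments:
    - [[0.3,3,0],0]
    - [[0.3,3,0],0]
    - [[0.2,2,0],0]
    - [[0.2,2,0],0]
    - [[0,2,0],0]
    - [[0,2,0],0]
    - [[0,0,0],0]
    - [[0,0,0],0]

```text
clock: 8.65
tool_pos: [0.6065, 0.1529, 0.1126]
orientation: [178.0, -0.0, -4.9]
force: [0.0, -5.2, -0.3]
opening: 0.014
```

Emit:
move_arm:
  increments:
    - [[0,0,0],0]
    - [[0,0,0],0]
    - [[0,0,0],0]
    - [[0,0,0],0]
    - [[0,3,0],0]
    - [[0,4,0],0]
    - [[0,5,0],0]
    - [[0,6,0],0]

```text
clock: 9.45
tool_pos: [0.6057, 0.1521, 0.1123]
orientation: [176.4, 0.3, -5.0]
force: [9.7, -32.7, -1.3]
opening: 0.015
```

```bash
python3 - <<'E'
from h import *
o=ctrl.get_obs();p=o['tool_pos'];print(p,o['opening'],o['force'])
snap('top','6',(160,90,260,170),6);snap('scene','6',(340,120,430,220),5)
E
```

```text
[0.60565326 0.15207338 0.11225377] 0.014997575456244812 [  9.68889642 -32.74272208  -1.29378415]
```

View pics/top6_c.png

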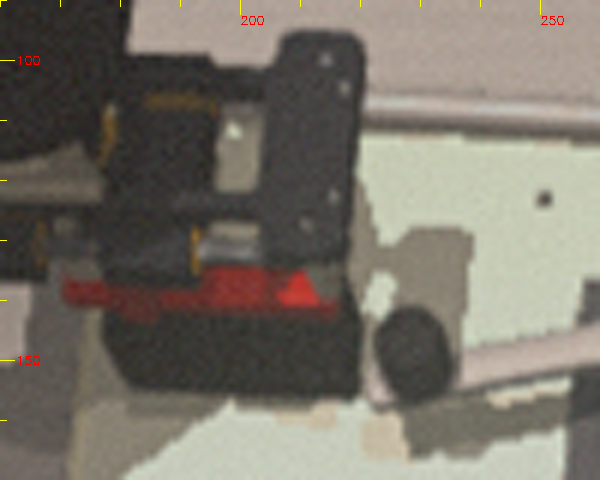

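View pics/scene6_c.png

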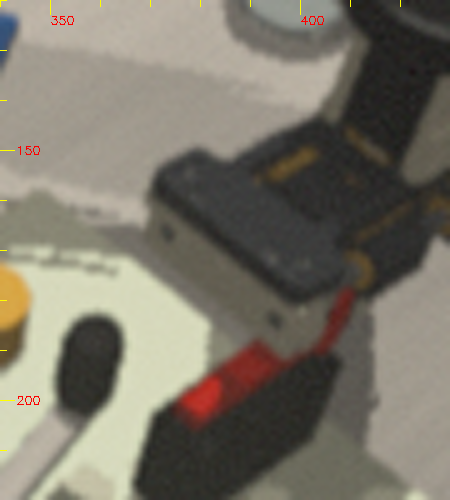

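The catch is on its end stop: 33 N reaction, and the tongue is withdrawn by about 28 mm. Now I release it.

Emit:
move_arm:
  increments:
    - [[0,-2,0],0]
    - [[0,0,0],0]
    - [[0,0,0],0]
    - [[0,0,0],0]
    - [[0,0,10],0]
    - [[0,0,25],0]
    - [[0,0,30],0]
    - [[0,0,30],0]
  jaw: -0.2

```text
clock: 10.35
tool_pos: [0.6028, 0.1535, 0.2071]
orientation: [176.3, 0.7, -4.9]
force: [0.2, 0.0, -0.3]
opening: 0.0353
```

Emit:
move_arm:
  increments:
    - [[-20,-30,0],0]
    - [[-28,-38,0],0]
    - [[-28,-38,0],0]
    - [[-28,-38,0],0]
    - [[-28,-38,0],0]
    - [[-25,-30,0],0.01]
    - [[-15,-15,-20],0]
    - [[0,0,-40],0]

```text
clock: 11.15
tool_pos: [0.4321, -0.0738, 0.1622]
orientation: [176.9, -0.9, -3.7]
force: [1.5, 1.0, -1.5]
opening: 0.0351
```

```bash
python3 - <<'E'
from h import *
o=ctrl.get_obs();p=o['tool_pos'];print(p,o['opening'],o['force'],o['orientation'])
snap('wrist','7');snap('top','7',(160,90,360,240),4)
E
```

```text
[ 0.43209356 -0.07381717  0.16215672] 0.035114534110506516 [ 1.52206721  0.99433491 -1.52564248] [176.94369547  -0.88000124  -3.73677901]
```

View pics/wrist7.png

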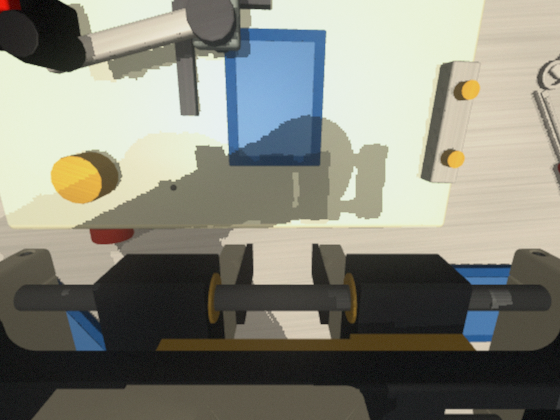

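View pics/top7_c.png

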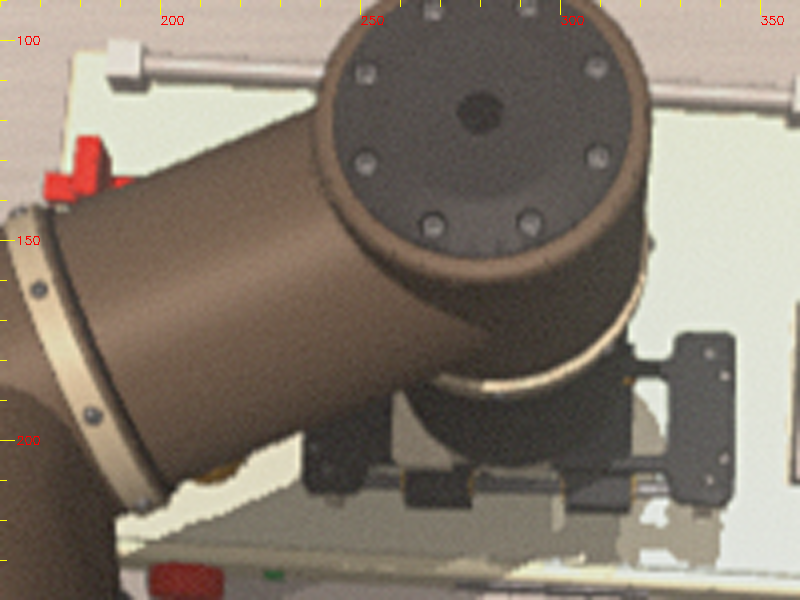

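```bash
python3 - <<'E'
from h import *
pl=[ray('wrist','7',q,.068)[:2] for q in((229,165.5),(320,165.5),(325.5,30.5))]
print(np.round(pl,4),np.linalg.norm(pl[0]-pl[1]),np.linalg.norm(pl[1]-pl[2]))
d=pl[0]-pl[1];print(np.degrees(np.arctan2(-d[0],d[1])),np.degrees(np.arctan2(*(pl[2]-pl[1])[::-1])))
fe=[ray('wrist','7',q,.072)[:2] for q in((181,114),(199,115))];print('fence near end',np.round(fe,4))
E
```

```text
[[ 0.4725 -0.0283]
 [ 0.4657 -0.118 ]
 [ 0.5843 -0.1264]] 0.08992387472617624 0.118867394141088
-4.330927960078445 -4.050801561790807
fence near end [[ 0.5231  0.0088]
 [ 0.5212 -0.0072]]
```

Emit:
move_arm:
  increments:
    - [[0,0,-30],0]
    - [[0,0,-40],0]
    - [[0,0,-35],0]
    - [[0,0,-15],0]
    - [[0,0,-3],0]
    - [[0,0,-2],0]
    - [[0,0,-2],0]
    - [[0,0,-2],0]

```text
clock: 12.05
tool_pos: [0.4411, -0.0683, 0.0365]
orientation: [176.8, -1.0, -3.3]
force: [-0.5, 1.2, -0.1]
opening: 0.0353
```

Emit:
move_arm:
  increments:
    - [[0,0,0],0]
    - [[0,0,-2],0]
    - [[0,0,-2],0]
    - [[0,0,-2],0]
    - [[0,0,-2],0]
    - [[0,0,0],0]
    - [[0,0,0],0]
    - [[0,0,0],0]

```text
clock: 12.85
tool_pos: [0.4422, -0.0681, 0.0296]
orientation: [176.9, -1.2, -3.3]
force: [-0.1, -0.2, -0.5]
opening: 0.035
```

```bash
python3 - <<'E'
from h import *
snap('wrist','8',(180,140,380,290),4)
snap('scene','8',(230,140,400,290),4)
E
```

```text
(no output)
```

View pics/wrist8_c.png

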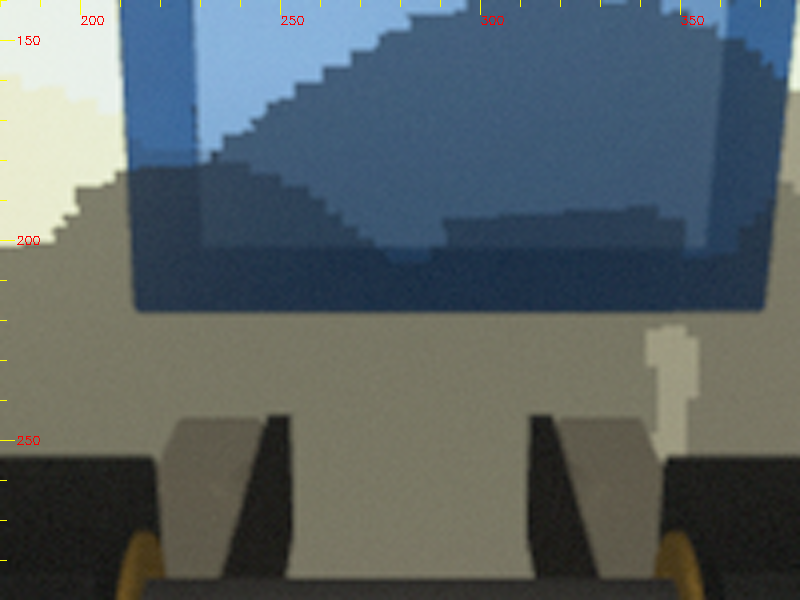

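View pics/scene8_c.png

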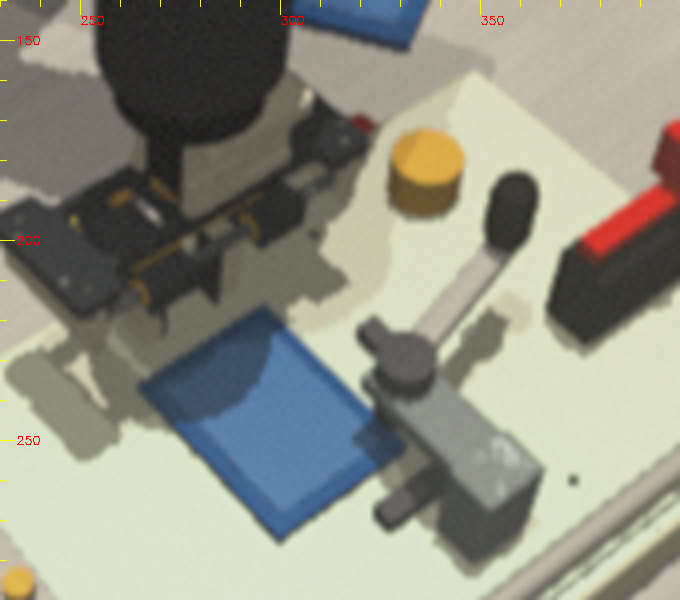

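Emit:
move_arm:
  increments:
    - [[0,0,-2],0]
    - [[0,0,-1.5],0]
    - [[0,0,-1.5],0]
    - [[0,0,0],0]
    - [[0,0,0],0]
    - [[0,0,0],0]
    - [[0,0,0],0]
    - [[0,0,0],0]

```text
clock: 13.75
tool_pos: [0.4429, -0.0679, 0.027]
orientation: [176.9, -1.3, -3.2]
force: [-0.7, 0.3, 1.6]
opening: 0.0351
```

Emit:
move_arm:
  increments:
    - [[0,0,0],0]
    - [[0,0,0],0]
    - [[0,0,0],0]
    - [[0,0,0],0]
    - [[0,0,0],0]
    - [[0,0,-3],0]
    - [[0,0,-3],0]
    - [[0,0,-3],0]

```text
clock: 14.55
tool_pos: [0.4433, -0.0681, 0.0264]
orientation: [176.7, -1.4, -2.9]
force: [-22.1, 9.0, 54.8]
opening: 0.0349
```

Bed contact comes at a reported z of about 0.0266. I'll lift 2 mm and square the yaw before pushing.

Emit:
move_arm:
  increments:
    - [[0,0,2],0]
    - [[0,0,1],0]
    - [[0,0,0],-0.015]
    - [[0,0,0],-0.01]
    - [[0,0,0],0]
    - [[0,0,0],0]
    - [[0,0,0],0]
    - [[0,0,0],0]

```text
clock: 15.35
tool_pos: [0.4429, -0.0682, 0.0292]
orientation: [176.7, -1.4, -4.5]
force: [0.2, -0.5, 0.2]
opening: 0.0351
```

Emit:
move_arm:
  increments:
    - [[5,-0.4,0],0]
    - [[5,-0.4,0],0]
    - [[5,-0.4,0],0]
    - [[5,-0.4,0],0]
    - [[4,-0.3,0],0]
    - [[0,0,0],0]
    - [[0,0,0],0]
    - [[0,0,0],0]

```text
clock: 16.15
tool_pos: [0.4682, -0.0706, 0.0287]
orientation: [176.7, -1.2, -4.5]
force: [-1.0, 0.6, 2.3]
opening: 0.0349
```

Emit:
move_arm:
  increments:
    - [[3,-0.2,0.3],0]
    - [[3,-0.2,0],0]
    - [[2,-0.1,0],0]
    - [[2,-0.1,0],0]
    - [[0,0,0],0]
    - [[0,0,0],0]
    - [[0,0,0],0]
    - [[0,0,0],0]

```text
clock: 16.95
tool_pos: [0.4735, -0.0722, 0.0281]
orientation: [176.6, -0.7, -4.6]
force: [-2.6, 0.8, 3.0]
opening: 0.0354
```

```bash
python3 - <<'E'
from h import *
o=ctrl.get_obs();print(o['tool_pos'],o['force'],o['orientation'])
snap('wrist','9',(160,90,400,290),3)
snap('scene','9',(230,160,370,290),5)
E
```

```text
[ 0.47350459 -0.07217841  0.02806815] [-2.6049985   0.79077085  3.03799408] [176.56916581  -0.73115837  -4.58973744]
```

View pics/wrist9_c.png

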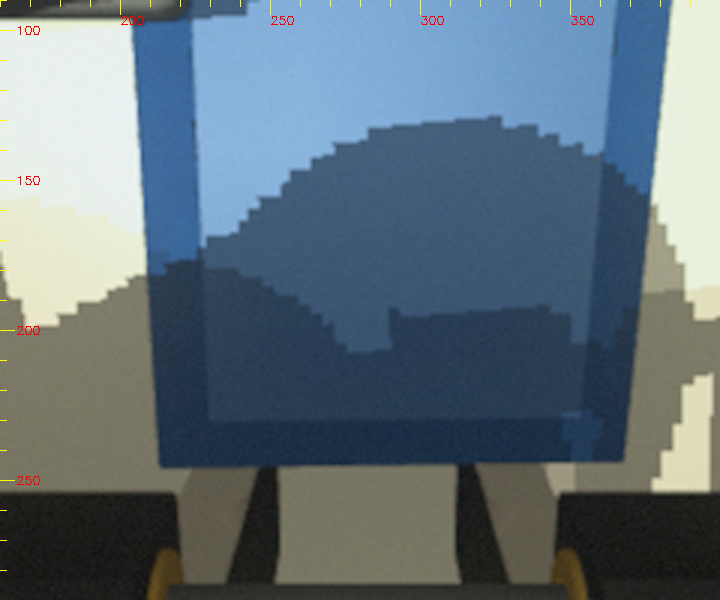

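View pics/scene9_c.png

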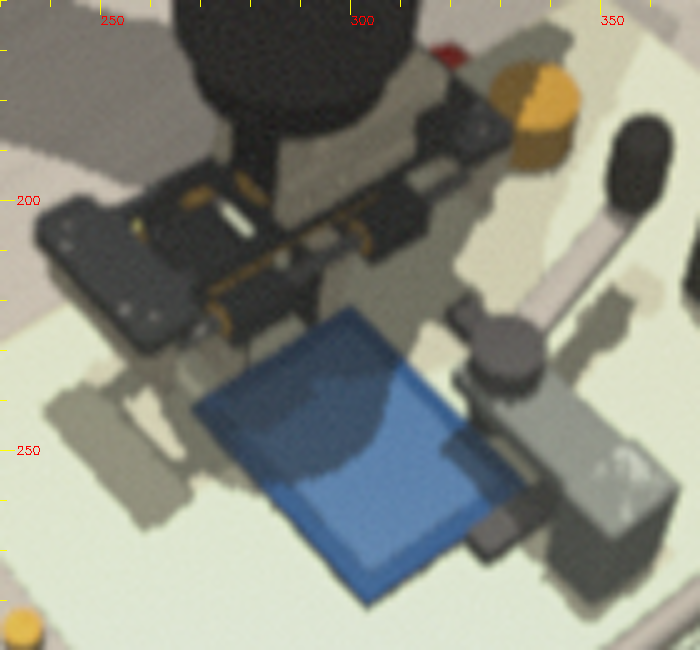

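Emit:
move_arm:
  increments:
    - [[4,-0.3,0.6],0]
    - [[4,-0.3,0.3],0]
    - [[3,-0.2,0],0]
    - [[3,-0.2,0],0]
    - [[0,0,0],0]
    - [[0,0,0],0]
    - [[0,0,0],0]
    - [[0,0,0],0]

```text
clock: 17.85
tool_pos: [0.4724, -0.0741, 0.0273]
orientation: [176.3, 0.7, -4.8]
force: [-4.0, 1.3, 2.2]
opening: 0.0354
```

Emit:
move_arm:
  increments:
    - [[0,0,0],0]
    - [[0,0,0],0]
    - [[0,0,0],0]
    - [[0,0,0],0]
    - [[3,-0.2,0],0]
    - [[3,-0.2,0],0]
    - [[3,-0.2,0],0]
    - [[3,-0.2,0],0]

```text
clock: 18.65
tool_pos: [0.472, -0.0745, 0.0272]
orientation: [176.3, 1.8, -4.9]
force: [-16.6, 11.2, 18.0]
opening: 0.0353
```

```bash
python3 - <<'E'
from h import *
for tag,q in(('9',((213.3,245.3),(368,243.7))),):
    pl=[ray('wrist',tag,x,.068)[:2] for x in q];print(np.round(pl,4),np.linalg.norm(pl[0]-pl[1]))
snap('scene','10',(230,160,390,290),5)
snap('wrist','10',(160,60,400,290),3)
E
```

```text
[[ 0.4895 -0.0309]
 [ 0.4808 -0.1197]] 0.08925665348164659
```

View pics/scene10_c.png

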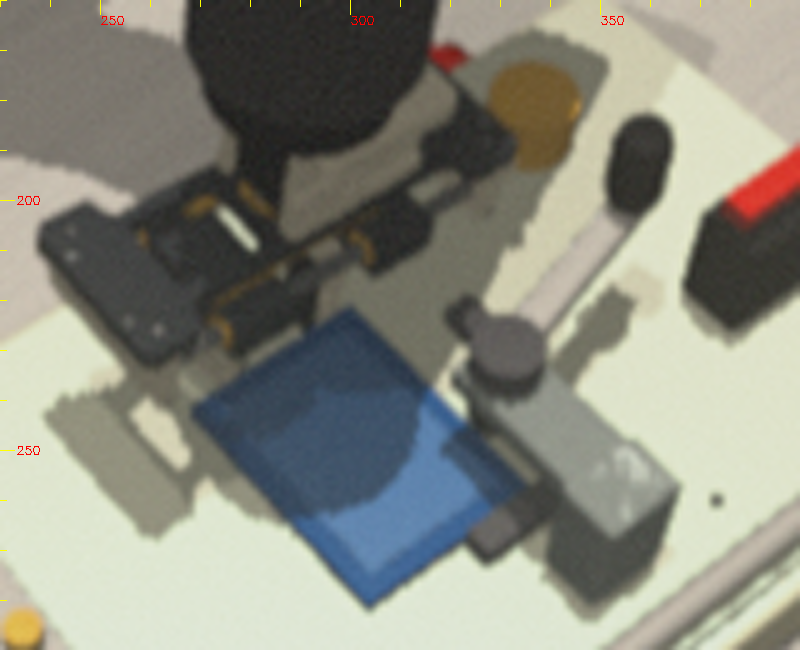

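View pics/wrist10_c.png

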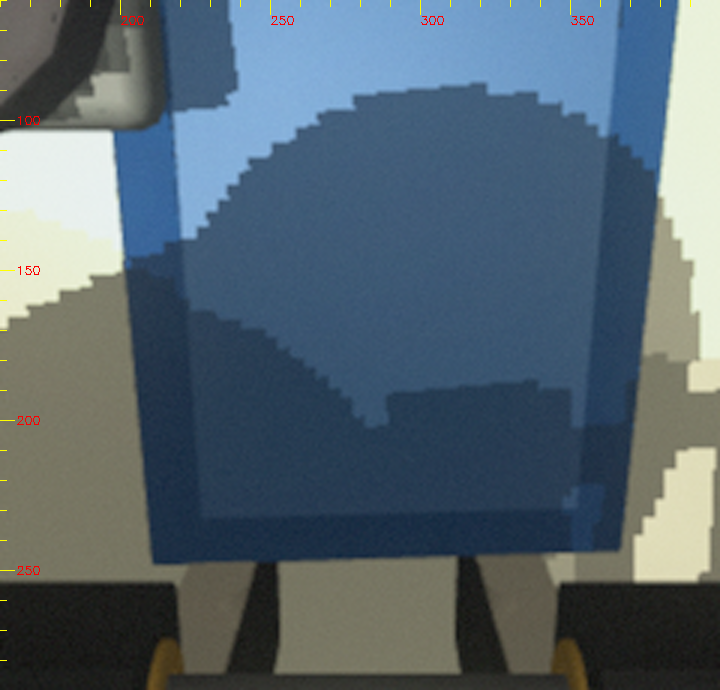

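The plate's far edge sits against the far fence, and it did not move any further under a 17 N push. I'll back off and rise, then turn the hand 90° to push the right edge.

Emit:
move_arm:
  increments:
    - [[-6,0,2],0]
    - [[-8,0,5],0]
    - [[0,0,30],0]
    - [[0,-5,35],-0.1]
    - [[10,-15,20],-0.14]
    - [[15,-15,0],-0.14]
    - [[15,-15,0],-0.14]
    - [[15,-15,0],-0.14]

```text
clock: 19.55
tool_pos: [0.5159, -0.1407, 0.1274]
orientation: [176.7, 1.2, -43.7]
force: [0.3, 1.2, 0.9]
opening: 0.0349
```

Emit:
move_arm:
  increments:
    - [[10,-5,0],-0.14]
    - [[10,0,0],-0.14]
    - [[5,0,0],-0.14]
    - [[0,0,0],-0.14]
    - [[0,0,0],-0.14]
    - [[0,0,0],-0.14]
    - [[0,0,0],-0.05]
    - [[0,0,0],0]

```text
clock: 20.35
tool_pos: [0.5469, -0.1505, 0.1297]
orientation: [177.2, 1.0, -97.4]
force: [-0.2, 0.0, 0.8]
opening: 0.035
```

```bash
python3 - <<'E'
from h import *
snap('wrist','11');o=ctrl.get_obs();print(o['tool_pos'],o['orientation'])
E
```

```text
[ 0.54689175 -0.15043346  0.12971507] [177.15607085   0.95987783 -97.28776376]
```

View pics/wrist11.png

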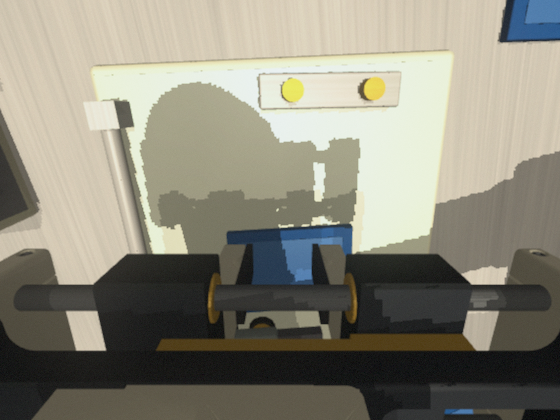

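```bash
python3 - <<'E'
from h import *
pl=[ray('wrist','11',x,.068)[:2] for x in((228,232),(351,226))];print(np.round(pl,4),np.linalg.norm(pl[0]-pl[1]));d=pl[0]-pl[1];print(np.degrees(np.arctan2(d[1],d[0])))
o=ctrl.get_obs();p=o['tool_pos'];
print(proj('wrist','11',p),proj('wrist','11',[p[0],p[1],.068]))
E
```

```text
[[ 0.5984 -0.1325]
 [ 0.483  -0.1212]] 0.1159621369391408
-5.592831368812861
[283.9233071  233.73213892] [280.20026032 206.36870747]
```

Emit:
move_arm:
  increments:
    - [[-2,-6,0],0.05]
    - [[-2,-4,-20],0]
    - [[0,0,-30],0]
    - [[0,0,-25],0]
    - [[0,0,-10],0]
    - [[0,0,-4],0]
    - [[0,0,0],0]
    - [[0,0,0],0]

```text
clock: 21.2
tool_pos: [0.5461, -0.1614, 0.0422]
orientation: [177.7, 0.9, -93.5]
force: [0.4, 0.2, -0.3]
opening: 0.035
```

```bash
python3 - <<'E'
from h import *
snap('wrist','12');o=ctrl.get_obs();print(o['tool_pos'],o['orientation'])
E
```

```text
[ 0.54628166 -0.16135997  0.04238383] [177.71161855   0.88754801 -93.49931649]
```

View pics/wrist12.png

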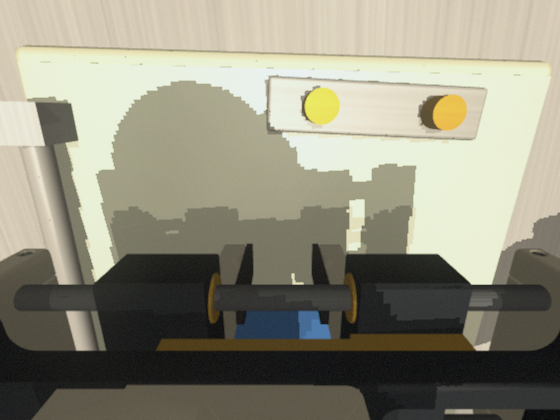

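Emit:
move_arm:
  increments:
    - [[-2,0,-5],-0.013]
    - [[-2,0,-3],0]
    - [[0,0,-2],0]
    - [[0,0,-1.5],0]
    - [[0,0,0],0]
    - [[0,0,0],0]
    - [[0,0,0],0]
    - [[0,0,0],0]

```text
clock: 22.05
tool_pos: [0.5435, -0.1614, 0.0323]
orientation: [177.9, 0.9, -94.3]
force: [-0.1, 0.2, -0.5]
opening: 0.0351
```

Emit:
move_arm:
  increments:
    - [[0,0,-2],0]
    - [[0,0,-1.5],0]
    - [[0.4,5,0],0]
    - [[0.4,5,0],0]
    - [[0.4,5,0],0]
    - [[0.4,5,0],0]
    - [[0.4,5,0],0]
    - [[0,0,0],0]

```text
clock: 22.85
tool_pos: [0.5458, -0.134, 0.0285]
orientation: [178.0, 0.9, -94.3]
force: [1.6, -0.7, 0.1]
opening: 0.035
```

Emit:
move_arm:
  increments:
    - [[0.4,5,0.3],0]
    - [[0.4,5,0.2],0]
    - [[0.3,4,0],0]
    - [[0.3,4,0],0]
    - [[0,0,0],0]
    - [[0,0,0],0]
    - [[0,0,0],0]
    - [[0,0,0],0]

```text
clock: 23.65
tool_pos: [0.547, -0.1145, 0.0291]
orientation: [177.9, 0.9, -94.2]
force: [0.6, -0.5, 0.9]
opening: 0.0352
```

Emit:
move_arm:
  increments:
    - [[0.2,3,0],0]
    - [[0.2,3,0],0]
    - [[0.2,3,0],0]
    - [[0,3,0],0]
    - [[0,0,0],0]
    - [[0,0,0],0]
    - [[0,0,0],0]
    - [[0,0,0],0]

```text
clock: 24.45
tool_pos: [0.5455, -0.108, 0.0295]
orientation: [177.7, 0.4, -94.3]
force: [-0.6, -2.2, -0.2]
opening: 0.035
```

```bash
python3 - <<'E'
from h import *
o=ctrl.get_obs();print(o['tool_pos'],o['orientation'],o['force'])
snap('wrist','13');snap('scene','13',(230,160,390,290),5);snap('top','13',(180,90,330,220),5)
E
```

```text
[ 0.54548223 -0.10801862  0.0295205 ] [177.69984125   0.41568253 -94.33918242] [-0.58239654 -2.16518438 -0.23140799]
```

View pics/scene13_c.png

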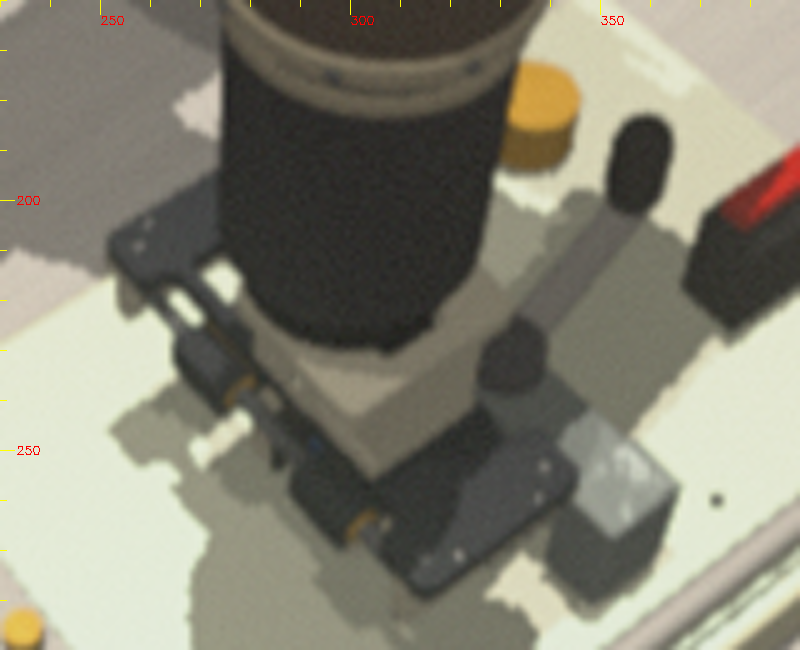

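View pics/top13_c.png

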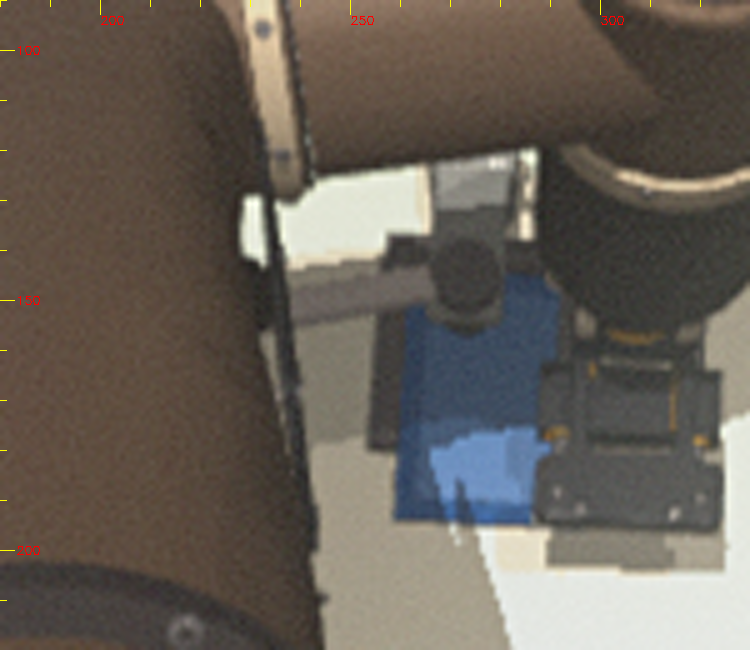

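Emit:
move_arm:
  increments:
    - [[0,0,0],0]
    - [[0,0,0],0]
    - [[0,0,0],0]
    - [[0,0,0],0]
    - [[0.2,3,0],0]
    - [[0.2,3,0],0]
    - [[0.2,3,0],0]
    - [[0.2,3,0],0]

```text
clock: 25.4
tool_pos: [0.5453, -0.1076, 0.0309]
orientation: [177.5, -0.4, -94.4]
force: [2.3, -19.4, -0.3]
opening: 0.0349
```

The right edge is hard against the left fence at 19 N with no movement. I'll back off, rise and check.

Emit:
move_arm:
  increments:
    - [[0,-4,0],0]
    - [[0,-10,0],0]
    - [[0,-5,25],0]
    - [[0,0,35],0]
    - [[-15,0,25],0.14]
    - [[-20,10,0],0.14]
    - [[-25,15,0],0.14]
    - [[-25,15,0],0.14]

```text
clock: 26.2
tool_pos: [0.4607, -0.0877, 0.1177]
orientation: [177.6, -0.4, -61.4]
force: [-0.1, 1.8, -0.2]
opening: 0.0353
```

Emit:
move_arm:
  increments:
    - [[-20,15,0],0.14]
    - [[-10,10,0],0.14]
    - [[0,5,0],0.14]
    - [[0,0,0],0.14]
    - [[0,0,0],0.14]
    - [[0,0,0],0.14]
    - [[0,0,0],0.14]
    - [[0,0,0],0.03]

```text
clock: 27.0
tool_pos: [0.427, -0.053, 0.1193]
orientation: [178.1, -0.5, -0.5]
force: [0.3, -0.6, 0.1]
opening: 0.0352
```

```bash
python3 - <<'E'
from h import *
o=ctrl.get_obs();print(o['tool_pos'],o['orientation'],o['force'])
snap('wrist','14',(160,20,410,220),3);snap('scene','14',(230,160,390,290),5)
E
```

```text
[ 0.42697906 -0.05302829  0.11932443] [178.14058432  -0.46351926  -0.5361963 ] [ 0.34367851 -0.56181336  0.14668957]
```

View pics/wrist14_c.png

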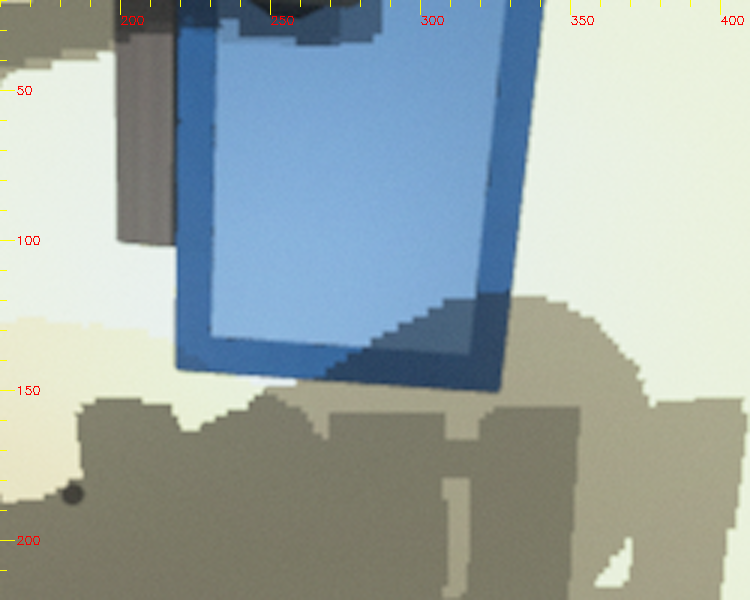

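View pics/scene14_c.png

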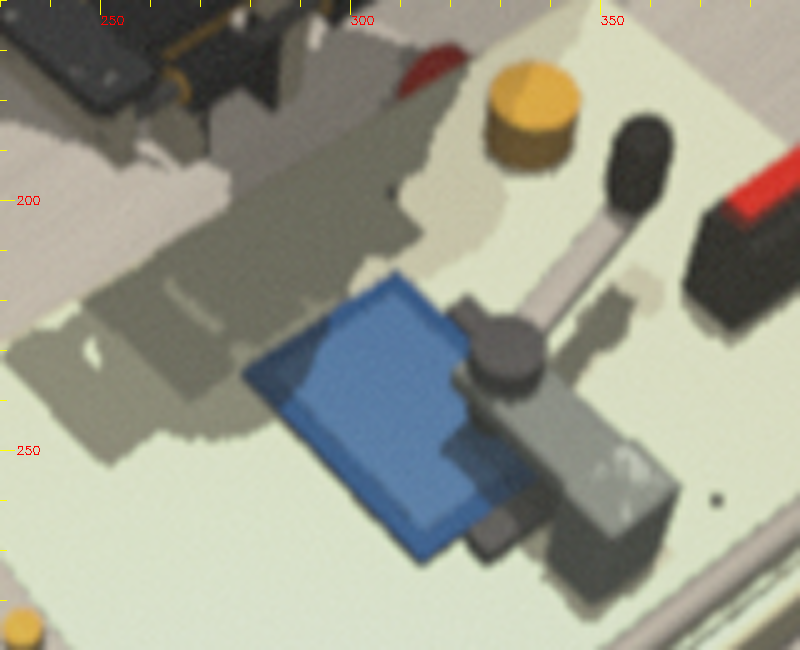

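```bash
python3 - <<'E'
from h import *
a,b=[ray('wrist','14',x,.068)[:2] for x in((219.3,143.3),(326.3,150.3))];f=ray('wrist','14',(218.7,101.3),.072)[:2]
f2=ray('wrist','14',(198.7,100.3),.072)[:2]
print(a,b,f,f2,np.linalg.norm(a-b));d=a-b;print(np.degrees(np.arctan2(-d[0],d[1])))
th=-.075;x=np.array([np.cos(th),np.sin(th)]);y=np.array([-x[1],x[0]])
print('x gap fence-end to plate near edge',(f-a)@x,'y',(f-a)@y,'fence thick',(f2-f)@y)
E
```

```text
[ 0.48906826 -0.0030892 ] [ 0.48212769 -0.0911484 ] [ 0.52114996 -0.00569316] [0.52202024 0.00954224] 0.0883322931941121
-4.5065713465650505
x gap fence-end to plate near edge 0.03218662804626505 y -0.00019276279954524273 fence thick 0.015257778469630884
```

The left fit is flush, but the x-gap measures 32 mm against an expected 30 mm, so I'll re-press the near edge.

Emit:
move_arm:
  increments:
    - [[10,4,-20],-0.066]
    - [[10,3,-30],0]
    - [[5,1,-25],0]
    - [[0,0,-8],0]
    - [[0,0,-3],0]
    - [[0,0,-2],0]
    - [[0,0,0],0]
    - [[0,0,0],0]

```text
clock: 27.9
tool_pos: [0.4555, -0.0437, 0.0324]
orientation: [178.4, -0.9, -5.2]
force: [0.3, 0.0, 0.5]
opening: 0.035
```

Emit:
move_arm:
  increments:
    - [[0,0,-2],0.015]
    - [[5,-0.4,-1],0]
    - [[5,-0.4,0],0]
    - [[5,-0.4,0],0]
    - [[3,-0.2,0],0]
    - [[3,-0.2,0],0]
    - [[3,-0.2,0],0]
    - [[3,-0.2,0],0]

```text
clock: 28.7
tool_pos: [0.4771, -0.0461, 0.0301]
orientation: [178.4, -0.3, -4.4]
force: [-18.2, 13.2, 22.7]
opening: 0.0348
```

Blocked at 18 N, so the plate is home in x. Next I'll back off, rise, turn and go to the knob.

Emit:
move_arm:
  increments:
    - [[-5,0,1],0]
    - [[-10,0,5],0]
    - [[0,0,35],0]
    - [[0,10,45],-0.1]
    - [[0,15,45],-0.14]
    - [[10,15,10],-0.14]
    - [[15,15,0],-0.14]
    - [[15,15,0],-0.14]

```text
clock: 29.5
tool_pos: [0.4972, 0.0238, 0.1794]
orientation: [178.8, -0.1, -43.7]
force: [0.1, -0.5, 0.0]
opening: 0.0348
```

Emit:
move_arm:
  increments:
    - [[15,10,0],-0.14]
    - [[15,5,0],-0.14]
    - [[10,0,0],-0.14]
    - [[0,0,0],-0.14]
    - [[0,0,0],-0.14]
    - [[0,0,0],-0.14]
    - [[0,0,0],0]
    - [[0,0,0],0]
  jaw: 0.2

```text
clock: 30.3
tool_pos: [0.5388, 0.0406, 0.1814]
orientation: [179.0, -0.2, -93.7]
force: [-0.1, -0.2, -0.0]
opening: 0.0528
```

```bash
python3 - <<'E'
from h import *
o=ctrl.get_obs();print(o['tool_pos'],o['orientation'],o['force'])
snap('wrist','15');snap('top','15',(170,90,330,220),5)
print(proj('wrist','15',(.566,.057,.18)))
E
```

```text
[0.53881227 0.04061541 0.18143918] [ 1.78997351e+02 -1.54106896e-01 -9.37194297e+01] [-0.14440372 -0.21618004 -0.02527989]
[248.52574483 256.10885361]
```

View pics/wrist15.png

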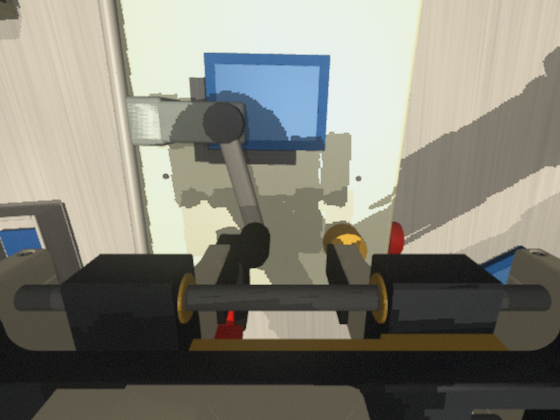

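View pics/top15_c.png

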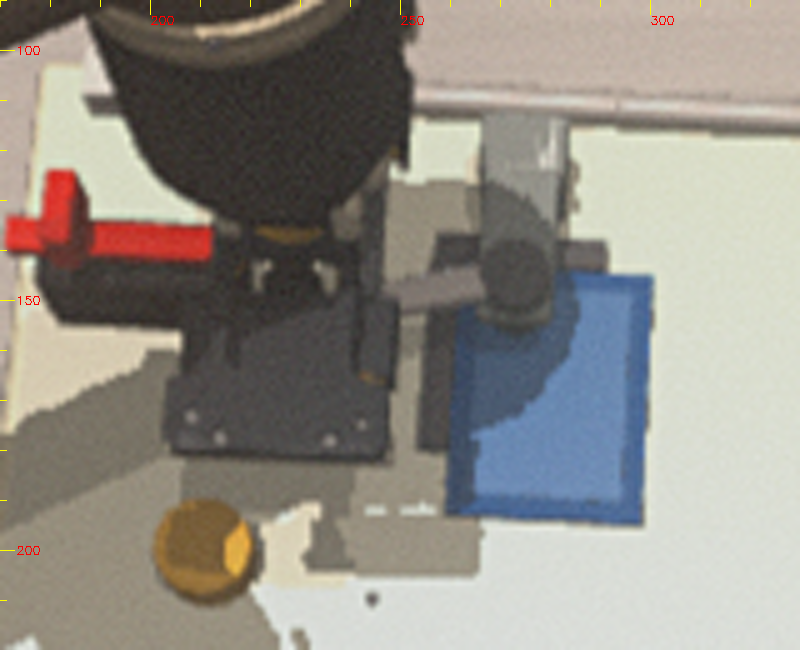

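```bash
python3 - <<'E'
from h import *
crop('wrist','15',(180,40,350,290),3)
E
```

```text
(no output)
```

View pics/wrist15_c.png

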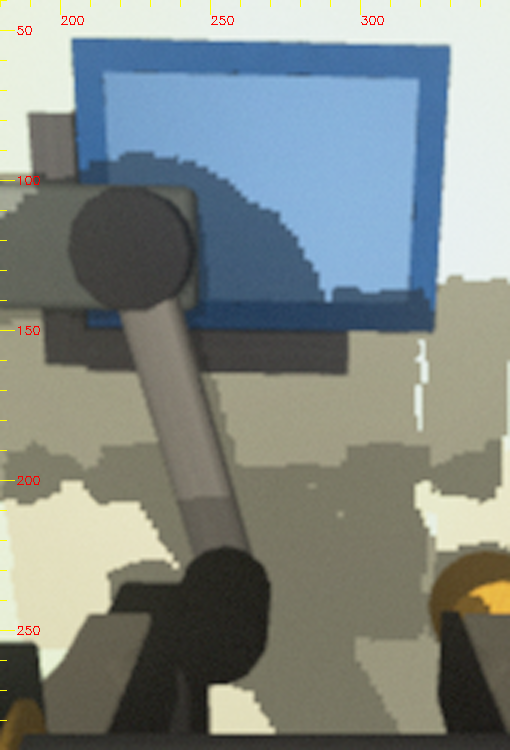

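Emit:
move_arm:
  increments:
    - [[12,7,0],-0.01]
    - [[12,6,0],0]
    - [[2,0,0],0]
    - [[0,0,0],0]
    - [[0,0,0],0]
    - [[0,0,0],0]
    - [[0,0,0],0]
    - [[0,0,0],0]

```text
clock: 31.2
tool_pos: [0.5668, 0.0548, 0.1811]
orientation: [179.0, -0.2, -94.0]
force: [0.9, 1.2, -0.8]
opening: 0.0526
```

```bash
python3 - <<'E'
from h import *
o=ctrl.get_obs();print(o['tool_pos'],o['orientation'],o['force'])
snap('wrist','16',(180,140,380,340),3)
E
```

```text
[0.56682386 0.05476202 0.18107981] [ 1.78970646e+02 -1.69728244e-01 -9.40190507e+01] [ 0.85290997  1.20073785 -0.75365859]
```

View pics/wrist16_c.png

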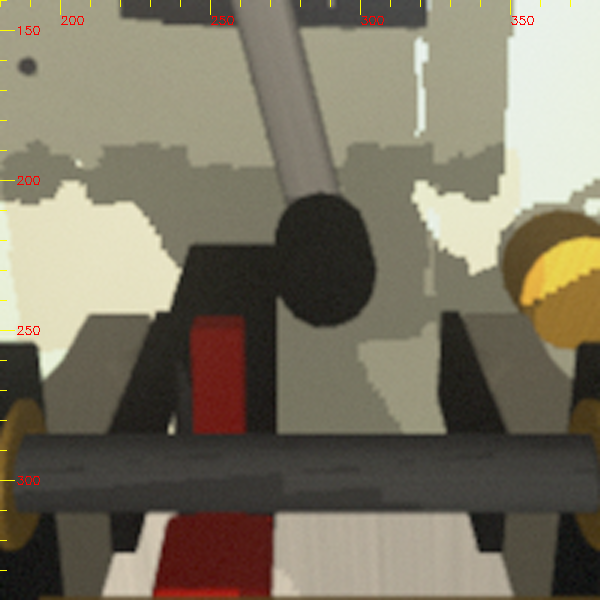

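```bash
python3 - <<'E'
from h import *
print(ray('wrist','16',(288.5,232),.1805), ray('wrist','16',(285,218),.1385))
E
```

```text
[0.56350366 0.05388776 0.1805    ] [0.56516279 0.0581273  0.1385    ]
```

Emit:
move_arm:
  increments:
    - [[-3,0,-15],0]
    - [[0,0,-20],0]
    - [[0,0,-20],0]
    - [[0,0,-10],0]
    - [[0,0,-4],0]
    - [[0,0,0],0]
    - [[0,0,0],0]
    - [[0,0,0],0]

```text
clock: 32.05
tool_pos: [0.5653, 0.0549, 0.1135]
orientation: [179.3, -0.1, -94.0]
force: [0.8, -0.6, -0.5]
opening: 0.0528
```

Emit:
move_arm:
  increments:
    - [[0,0,0],0]
    - [[0,0,0],0]
    - [[0,0,0],0]
    - [[0,0,0],0]
    - [[0,0,0],0]
    - [[0,0,0],0]
    - [[0,0,0],0]
    - [[0,0,0],0]
  jaw: -1

```text
clock: 32.85
tool_pos: [0.5635, 0.0548, 0.115]
orientation: [179.2, -0.0, -94.0]
force: [-0.2, -0.1, -0.2]
opening: 0.0249
```

Knob pinched. Now I swing it clockwise.

Emit:
move_arm:
  increments:
    - [[5.9,0.9,0],-0.05]
    - [[6,0.6,0],-0.05]
    - [[6,0.2,0],-0.05]
    - [[6,-0.1,0],-0.05]
    - [[6,-0.5,0],-0.05]
    - [[5.9,-0.8,0],-0.05]
    - [[0,0,0],0]
    - [[0,0,0],0]

```text
clock: 33.65
tool_pos: [0.5869, 0.0559, 0.1151]
orientation: [177.9, -0.4, -111.9]
force: [-1.4, -0.8, -0.5]
opening: 0.0254
```

```bash
cat > k.py <<'E'
from h import *
P=np.array([.580,-.0385])
def st():
    o=ctrl.get_obs();p=o['tool_pos'];v=p[:2]-P;phi=np.arctan2(v[1],v[0]);r=np.hypot(*v)
    F=o['force'];t=np.array([np.sin(phi),-np.cos(phi)])
    print('t',o['clock'],'pos',p.round(4),'phi',np.degrees(phi).round(1),'h',(np.radians(100.7)-phi).round(3),'r',r.round(4),'F',F.round(1),'Ft',(F[:2]@t).round(1),'Fr',(F[:2]@v/r).round(1),'yaw',o['orientation'].round(1),o['opening'])
    return phi
def plan(step,n,phi):
    for i in range(n):
        m=phi-(i+.5)*step/95;print([round(step*np.sin(m),1),round(-step*np.cos(m),1)],end=' ')
    print()
E
python3 -c "
from k import *
phi=st();plan(6,8,phi)"
```

```text
t 33.65 pos [0.5869 0.0559 0.1151] phi 85.8 h 0.259 r 0.0946 F [-1.4 -0.8 -0.5] Ft -1.3 Fr -0.8 yaw [ 177.9   -0.4 -111.9] 0.025368139921695763
[np.float64(6.0), np.float64(-0.6)] [np.float64(5.9), np.float64(-1.0)] [np.float64(5.8), np.float64(-1.4)] [np.float64(5.7), np.float64(-1.7)] [np.float64(5.6), np.float64(-2.1)] [np.float64(5.5), np.float64(-2.4)] [np.float64(5.3), np.float64(-2.8)] [np.float64(5.1), np.float64(-3.1)]
```

Emit:
move_arm:
  increments:
    - [[6,-0.5,0],0]
    - [[6,-0.8,0],0]
    - [[5.9,-1,0],0]
    - [[5.9,-1.3,0],0]
    - [[5.8,-1.5,0],0]
    - [[5.7,-1.8,0],0]
    - [[5.6,-2,0],0]
    - [[5.6,-2.2,0],0]

```text
clock: 34.45
tool_pos: [0.6188, 0.0464, 0.1148]
orientation: [176.6, -0.8, -111.6]
force: [-10.4, 3.2, 4.4]
opening: 0.0255
```

```bash
python3 -c "
from k import *
phi=st();plan(4,8,phi)"
```

```text
t 34.45 pos [0.6188 0.0464 0.1148] phi 65.5 h 0.615 r 0.0934 F [-10.4   3.2   4.4] Ft -10.8 Fr -1.4 yaw [ 176.6   -0.8 -111.6] 0.025472314375337205
[np.float64(3.6), np.float64(-1.7)] [np.float64(3.5), np.float64(-1.9)] [np.float64(3.4), np.float64(-2.0)] [np.float64(3.4), np.float64(-2.2)] [np.float64(3.3), np.float64(-2.3)] [np.float64(3.2), np.float64(-2.5)] [np.float64(3.1), np.float64(-2.6)] [np.float64(2.9), np.float64(-2.7)]
```

Emit:
move_arm:
  increments:
    - [[0,0,0],0]
    - [[0,0,0],0]
    - [[3.6,-1.7,0],-0.03]
    - [[3.6,-1.8,0],-0.03]
    - [[3.6,-1.8,0],-0.03]
    - [[3.5,-1.9,0],0]
    - [[3.5,-1.9,0],0]
    - [[3.5,-2,0],0]

```text
clock: 35.25
tool_pos: [0.6312, 0.0389, 0.1148]
orientation: [175.7, -1.0, -116.9]
force: [-8.8, 5.1, 6.2]
opening: 0.0255
```

```bash
python3 -c "
from k import *
phi=st();plan(4,8,phi)"
```

```text
t 35.25 pos [0.6312 0.0389 0.1148] phi 56.5 h 0.771 r 0.0929 F [-8.8  5.1  6.2] Ft -10.1 Fr -0.6 yaw [ 175.7   -1.  -116.9] 0.02547217898613145
[np.float64(3.3), np.float64(-2.3)] [np.float64(3.2), np.float64(-2.4)] [np.float64(3.1), np.float64(-2.5)] [np.float64(3.0), np.float64(-2.7)] [np.float64(2.9), np.float64(-2.8)] [np.float64(2.7), np.float64(-2.9)] [np.float64(2.6), np.float64(-3.0)] [np.float64(2.5), np.float64(-3.1)]
```

Emit:
move_arm:
  increments:
    - [[0,0,0],0]
    - [[0,0,0],0]
    - [[0,0,0],0]
    - [[0,0,0],0]
    - [[3.3,-2.3,0],0]
    - [[3.3,-2.3,0],0]
    - [[3.2,-2.4,0],0]
    - [[3.2,-2.4,0],0]

```text
clock: 36.05
tool_pos: [0.6387, 0.0328, 0.1147]
orientation: [175.1, -1.0, -116.8]
force: [-8.0, 4.9, 5.9]
opening: 0.0257
```

```bash
python3 -c "
from k import *
phi=st();plan(4,5,phi)"
```

```text
t 36.05 pos [0.6387 0.0328 0.1147] phi 50.5 h 0.876 r 0.0924 F [-8.   4.9  5.9] Ft -9.3 Fr -1.3 yaw [ 175.1   -1.  -116.8] 0.025651615035620686
[np.float64(3.0), np.float64(-2.6)] [np.float64(2.9), np.float64(-2.7)] [np.float64(2.8), np.float64(-2.9)] [np.float64(2.7), np.float64(-3.0)] [np.float64(2.6), np.float64(-3.1)]
```

Emit:
move_arm:
  increments:
    - [[0,0,0],0]
    - [[0,0,0],0]
    - [[0,0,0],0]
    - [[0,0,0],0]
    - [[3,-2.6,0],-0.04]
    - [[3,-2.6,0],-0.04]
    - [[2.9,-2.7,0],0]
    - [[2.9,-2.7,0],0]

```text
clock: 36.85
tool_pos: [0.6454, 0.0263, 0.1146]
orientation: [174.6, -1.0, -121.6]
force: [-9.4, 6.2, 5.0]
opening: 0.0256
```

```bash
python3 -c "
from k import *
phi=st();plan(4,5,phi)"
```

```text
t 36.85 pos [0.6454 0.0263 0.1146] phi 44.7 h 0.977 r 0.0921 F [-9.4  6.2  5. ] Ft -11.0 Fr -2.3 yaw [ 174.6   -1.  -121.6] 0.02557785098223845
[np.float64(2.8), np.float64(-2.9)] [np.float64(2.6), np.float64(-3.0)] [np.float64(2.5), np.float64(-3.1)] [np.float64(2.4), np.float64(-3.2)] [np.float64(2.2), np.float64(-3.3)]
```

Emit:
move_arm:
  increments:
    - [[0,0,0],0]
    - [[0,0,0],0]
    - [[0,0,0],0]
    - [[0,0,0],0]
    - [[0,0,0],0]
    - [[2.8,-2.9,0],0]
    - [[2.8,-2.9,0],0]
    - [[2.7,-3,0],0]

```text
clock: 37.65
tool_pos: [0.6488, 0.0222, 0.1145]
orientation: [174.0, -1.0, -121.5]
force: [-10.4, 10.0, 7.2]
opening: 0.0262
```

```bash
python3 -c "
from k import *
phi=st();plan(4,5,phi)"
```

```text
t 37.65 pos [0.6488 0.0222 0.1145] phi 41.4 h 1.035 r 0.0917 F [-10.4  10.    7.2] Ft -14.4 Fr -1.2 yaw [ 174.    -1.  -121.5] 0.02615208427942316
[np.float64(2.6), np.float64(-3.1)] [np.float64(2.5), np.float64(-3.2)] [np.float64(2.3), np.float64(-3.3)] [np.float64(2.2), np.float64(-3.4)] [np.float64(2.0), np.float64(-3.4)]
```

Tangential force went from about 10 N to 14.4 N, so the pad is pressing at roughly 15–20 N. One more small step.

Emit:
move_arm:
  increments:
    - [[0,0,0],0]
    - [[0,0,0],0]
    - [[0,0,0],0]
    - [[0,0,0],0]
    - [[0,0,0],0]
    - [[0,0,0],0]
    - [[2.6,-3.1,0],0]
    - [[2.5,-3.2,0],0]

```text
clock: 38.45
tool_pos: [0.6504, 0.02, 0.1144]
orientation: [173.6, -0.9, -121.4]
force: [-11.4, 12.1, 8.2]
opening: 0.0265
```

```bash
python3 -c "
from k import *
phi=st();plan(4,5,phi)"
```

```text
t 38.45 pos [0.6504 0.02   0.1144] phi 39.7 h 1.064 r 0.0915 F [-11.4  12.1   8.2] Ft -16.6 Fr -1.1 yaw [ 173.6   -0.9 -121.4] 0.026489825915934222
[np.float64(2.5), np.float64(-3.1)] [np.float64(2.4), np.float64(-3.2)] [np.float64(2.2), np.float64(-3.3)] [np.float64(2.1), np.float64(-3.4)] [np.float64(1.9), np.float64(-3.5)]
```

Tangential force is 16.6 N, about 6 N over friction, which means about 30 N at the pad. I'll let the arm relax, open and rise.

Emit:
move_arm:
  increments:
    - [[0,0,0],0]
    - [[0,0,0],0]
    - [[0,0,0],0]
    - [[0,0,0],0]
    - [[0,0,0],0]
    - [[0,0,0],0]
    - [[0,0,0],0]
    - [[0,0,0],0]

```text
clock: 39.25
tool_pos: [0.6502, 0.0202, 0.1146]
orientation: [173.5, -0.9, -121.4]
force: [-3.3, -0.4, 2.5]
opening: 0.0262
```

Emit:
move_arm:
  increments:
    - [[0,0,0],0]
    - [[0,0,0],0]
    - [[0,0,0],0]
    - [[0,0,0],0]
    - [[0,0,0],0]
    - [[0,0,5],0]
    - [[0,0,15],0]
    - [[0,0,20],0]
  jaw: 0.3

```text
clock: 40.05
tool_pos: [0.6492, 0.0196, 0.1527]
orientation: [173.3, -1.1, -121.5]
force: [1.4, 0.4, 0.1]
opening: 0.0568
```

Emit:
move_arm:
  increments:
    - [[0,0,25],0]
    - [[0,0,35],0]
    - [[0,0,40],0]
    - [[-20,40,10],0]
    - [[-20,40,0],0]
    - [[-20,40,0],0]
    - [[-20,40,0],0]
    - [[-20,40,0],0]

```text
clock: 40.85
tool_pos: [0.5496, 0.2197, 0.2826]
orientation: [174.0, -0.5, -122.0]
force: [-0.2, 0.5, 0.2]
opening: 0.0569
```

```bash
python3 - <<'E'
from h import *
o=ctrl.get_obs();print(o['clock'],o['tool_pos'],o['force'])
snap('scene','20',(230,150,430,300),4);snap('top','20',(160,90,390,245),3)
E
```

```text
40.85 [0.54963024 0.21969209 0.282555  ] [-0.17414134  0.49532209  0.18761828]
```

View pics/scene20_c.png

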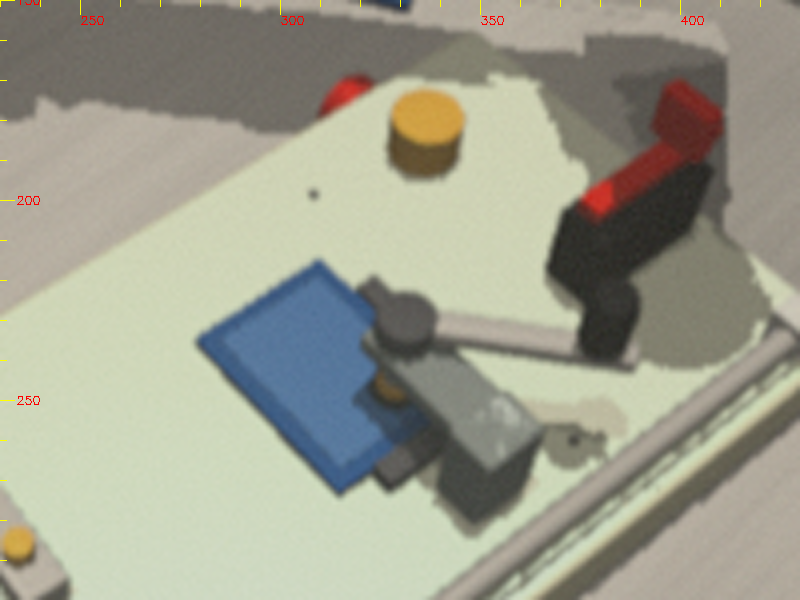

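View pics/top20_c.png

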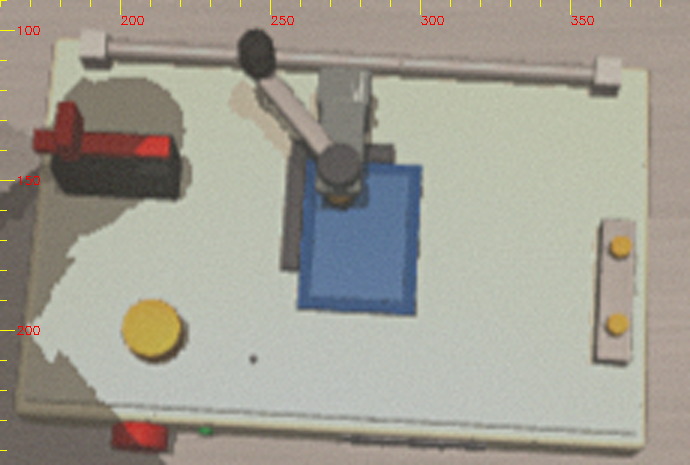

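```bash
python3 - <<'E'
from h import *
f=lambda x,y:(x/3+160,y/3+90)
c=[ray('top','20',f(*q),.068)[:2] for q in((421,167),(415,315),(298,308))]
d=c[0]-c[1];e=c[2]-c[1];print(np.round(c,4),np.linalg.norm(d),np.linalg.norm(e),np.degrees([np.arctan2(d[1],d[0]),np.arctan2(-e[0],e[1])]))
fe=ray('top','20',f(300,271),.072)[:2];th=-.074;x=np.array([np.cos(th),np.sin(th)]);y=np.array([-x[1],x[0]])
print('x gap (30 exp)',(fe-c[2])@x,'y',(fe-c[2])@y)
ff=ray('top','20',f(394,160),.072)[:2];print('far fence to far edge x',(ff-c[0])@x)
k=ray('top','20',f(257,48),.1805)[:2];P=ray('top','20',f(339,163),.14)[:2]
k0=ray('top','0',f(205,170),.1805)[:2]
P=np.array([.5435+.0332,-.0525+.0146]) # top-fit home
for q in(k0,k): v=q-P;print(np.hypot(*v),np.degrees(np.arctan2(v[1],v[0])))
E
```

```text
[[ 0.5989 -0.1013]
 [ 0.4809 -0.0927]
 [ 0.4885 -0.0045]] 0.11824942431883183 0.0885067800489554 [-4.15413632 -4.8859734 ]
x gap (30 exp) 0.027938625086897012 y -1.1909313122581836e-05
far fence to far edge x 0.003177884940389861
0.09421270880524339 100.7506837478072
0.09161462659436673 37.53112171681142
```

```bash
python3 -c "
from plant import ctrl
print(ctrl.get_obs()['clock']);print(ctrl.close_job())"
```

```text
40.95
the job is handed in; nothing more can be done
None
```

I handed the job in at 40.95 s with the plate clamped at home, the catch drawn and the hand clear. No verdict was reported, so the results below are my own readings.

**What I did**
- **Catch:** I pinched the red grip and pulled it to its end stop. It travelled about 28 mm from its start position and stopped dead at about 33 N.
- **Plate:** I pushed it against the far fence, then the left fence (stopped at 19 N), then the far fence again (stopped at 18 N).
- **Clamp:** I swung the knob clockwise. The tangential force went from about 10 N of friction to 16.6 N, so the pad should be pressing at about 30 N. The handle ended near 1.1 rad.

**Last checks**
- **Plate position:** It looks flush with both fences and square to within about 0.5°. At the left fence the gap measured 0.
- **Far fence:** The pictures disagree by 2–3 mm, about as large as the position tolerance. One edge suggests the plate is 2 mm too far in, the other 3 mm short, and the plate itself measures 2 mm too small. I relied on the firm stops there.
- **Bystanders:** The brass weight and applicator are where they were in the pictures.

**What went wrong or disagreed**
- **Finger length:** The fingers really end about 35 mm short of the reported TCP. My first close on the catch therefore caught air, and I corrected for it from then on.
- **Bed contact:** While finding the bed height by touch, a fingertip pressed the bed with about 55 N for a moment. I backed off at once.
- **Hand tilt:** The hand picked up a few degrees of tilt from pushing, so handle angles worked out from its position may be off by a few hundredths of a radian.

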